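Unclamp the carved blocks and knock the bench dogs flush

ROBOT

A 6-joint arm with a two-finger parallel gripper is mounted at the origin on the work surface. World frame = base frame: x ahead of the robot, y to its left, z up, the work surface at z = 0. Lengths are in mm, angles in rad, forces in N, time in s.
With the tool pointing down it reaches from about 350 to 975 mm from the base axis. Payload 7.1 kg.
Tool frame: the origin (TCP) lies at the very end of the fingers, on their centre line; the grasp point (between the pads) lies 19 mm behind it; z points along the fingers, y is the line along which they close (so a half turn about z gives the same grasp; the last joint's range is limited). The gripper opens to 88 mm and grips with 3 to 60 N. Pads are 20 mm wide; open, the fingers measure 115 mm over their backs; the gripper's body (75 mm by 178 mm) begins 61 mm behind the grasp point.
Start: joints at [1.27, 0.423, 1.63, -0, 1.089, -0.019], TCP at [173.771, 600.34, 222.675] pointing down, gripper open.
Joint ranges: [-3, 3], [-0.9, 2.11], [0.09, 2.58], [-1.31, 4.45], [0.11, 2.69], [-2.54, 2.54]. Speed limits (rad/s): [2.39, 2.39, 3.01, 3.14, 3.14, 3.14].

INTERFACE

Orientations are given as a rotation vector (axis times angle).
In Python, from workcell import ctrl, optics gives the robot as it stands.
- The arm moves only by the shell command python3 -m jog 'ROWS'. ROWS is JSON, a list of rows, each a list of 7 numbers: the shift along the tool's x, y, z in units of 40 mm (1.0 is 40 mm), then the turn, a rotation vector about the tool's x, y, z in units of 6 degrees (1.0 is 6 degrees), then the opening, from 0 (shut) to 1 (fully open). A call has 1 to 20 rows; each row shifts and turns the commanded pose from where the row before left it, along the tool's axes as they then stand; what a row does not reach is not made up. A row lasts 1/10 s, in which the tool goes at most 50 mm and 8.59 degrees, less where a joint would pass 70% of its speed; a pose out of reach is approached as far as the arm can. A call is refused whole if a number of a shift passes 1 or a number of a turn 1, either way. A call with a gripper value outside its range is refused whole. The fingers move at their own pace and stop on an object; the grip force is fixed at half the most. Time passes only in rows, so rows that do not move let the fingers close. It gives the time, the measured TCP pose, the force, the opening and the grip force at its end, in the units of the state.
- ctrl.get_obs(): the state, without advancing time (a new reading comes with each control period).
- optics.get_image(name): name is "scene" or "top" or "wrist"; returns the picture (420x560x3 uint8, red, green, blue); there is no depth.
- optics.camera_model(name): a dict with "fov_y" (degrees; the focal length in pixels is half the picture's height over the tangent of half this angle, whatever the lens; pixels are square), "cx", "cy" (the principal point, pixels), "view" (4x4, takes a point from world to camera coordinates); the wrist camera has in their place "hand_eye" (4x4, takes a point from camera to tool coordinates, whose origin is the TCP and whose axes are the flange's). Camera axes: x right, y up, looking along -z (the intrinsics and any distortion apply to the point x, -y, -z); pixel columns grow to the right and rows downward; lengths in mm; the calibration is good to about 2 mm. A picture is of the moment at which its call begins: read the wrist's pose just before it. camera_model takes no time and is no camera call.
- ctrl.close_job(): hands the job in; it is judged then, once.
Trained networks look in the newest picture that a camera, given by its name, has taken for a name from the list of things; names that differ only in an ending like _2 or _b are one class to them, and where a whole thing is asked for, a point or a joint stands for the part that bears it (a point fixed in the world has none). Each returns a list of dicts, best first, with "conf" (0 to 1); they miss things now and then, are a little off and sometimes report something else, mostly with a low value. They report only what shows in the picture. A call takes as long as a camera call.
- optics.masks_of(target, camera): "pixels" (420x560 bool, what is visible of it) and "extent" ([centre column, centre row, width, height] in pixels, round what is visible of it).
The state is a dict: "t": time; "qpos": joint angles; "qvel": joint speeds; "joint_torque": joint torques, N m; "ee_pos": TCP position; "orientation": TCP orientation; "ft_force": force on the tool from outside, world axes, zero at the start; "moment": the same for the moment, N m; "width": finger opening in mm; "grasp_force": force on a finger pad.
Only numpy, scipy, OpenCV 4.12 (cv2) and the standard library are available. Lean on these libraries where they do the work, as an engineer would, in place of code of your own. Each camera call takes 0.05 s, during which the arm holds its last target. There are 200 camera calls.

TASK

The carving is done, so clear the carving board: swing the cam lever round to its released stop, then put every carved block into the tray, one to a cell, flat with the rosette up and all the tenons pointing to the tray's low front wall. Then take the mallet and knock all five bench dogs down flush with the board with brisk blows, never with the gripper itself, and stand the mallet back on its head on the middle of its cork pad. Leave the gouge, the glue bottle and the oilstone alone.

Things in the scene. Friction and masses are not known exactly. Their poses are not given: they have to be found in the camera images.
- board: beech carving board, fixed, 200 (x) by 356 (y) by 45 mm thick, a cleat 18 mm high along both y ends, +x side away from the robot; origin under its centre. From -x to +x: five steel bench dogs at x = -57 mm; a row of blocks against them (x = -25); a dark clamp jaw along y, 20 mm high, its face at about x = -3 mm, +12 when released; the cam lever's pivot at x = 48, y = 0
- cam_lever (a joint): turn of the cam clamp's lever about its upright pivot: 0 = clamped (lever along the board's +y; 0 to 0.1 at the start), 1.4 rad = released stop (swung clockwise seen from above, to point along the board's +x, away from the robot). It drives the clamp jaw, stays where it is left, and takes 3 to 4 N at the knob
- lever_knob (a point): grasp point on the lever's upright round wooden knob, 22 mm in diameter, 90 mm from the pivot; the knob stands from 29 to 65 mm above the board's top, this point is 51 mm above it; the flat lever arm under the knob has its top at 29 mm
- lever_pivot (a point): point on the lever's upright pivot axis at the knob's grasp height
- dog0 (a joint): how far bench dog 0 has been driven down (m): 0 = fully raised, top 22 mm above the board; 0.022 = top flush; 0 to 0.006 at the start. A round flat-topped steel pin 20 mm in diameter at x = -57, y = -124 mm in the board's frame. A spring plunger in its side grips it: it yields to 8 to 17 N and stays where it is left
- dog1 (a joint): how far bench dog 1 has been driven down (m): 0 = fully raised, top 22 mm above the board; 0.022 = top flush; 0 to 0.006 at the start. A round flat-topped steel pin 20 mm in diameter at x = -57, y = -62 mm in the board's frame. A spring plunger in its side grips it: it yields to 8 to 17 N and stays where it is left
- dog2 (a joint): how far bench dog 2 has been driven down (m): 0 = fully raised, top 22 mm above the board; 0.022 = top flush; 0 to 0.006 at the start. A round flat-topped steel pin 20 mm in diameter at x = -57, y = 0 mm in the board's frame. A spring plunger in its side grips it: it yields to 8 to 17 N and stays where it is left
- dog3 (a joint): how far bench dog 3 has been driven down (m): 0 = fully raised, top 22 mm above the board; 0.022 = top flush; 0 to 0.006 at the start. A round flat-topped steel pin 20 mm in diameter at x = -57, y = 62 mm in the board's frame. A spring plunger in its side grips it: it yields to 8 to 17 N and stays where it is left
- dog4 (a joint): how far bench dog 4 has been driven down (m): 0 = fully raised, top 22 mm above the board; 0.022 = top flush; 0 to 0.006 at the start. A round flat-topped steel pin 20 mm in diameter at x = -57, y = 124 mm in the board's frame. A spring plunger in its side grips it: it yields to 8 to 17 N and stays where it is left
- block0: loose carved wooden block, may be absent: 40 (x, -26 to +14 mm) by 44 (y) by 46 mm high, a 7 mm rosette on top, a stub tenon 16 mm wide on its +x end (to x = 26 mm). Origin on the underside, z up. 90 g. On the board its x lies along the board's y, tenon either way. Grasp across the 44 mm sides, fingertips over 24 mm above the board to clear dogs and jaw
- block1: loose carved wooden block, may be absent: 40 (x, -26 to +14 mm) by 44 (y) by 46 mm high, a 7 mm rosette on top, a stub tenon 16 mm wide on its +x end (to x = 26 mm). Origin on the underside, z up. 90 g. On the board its x lies along the board's y, tenon either way. Grasp across the 44 mm sides, fingertips over 24 mm above the board to clear dogs and jaw
- block2: loose carved wooden block, may be absent: 40 (x, -26 to +14 mm) by 44 (y) by 46 mm high, a 7 mm rosette on top, a stub tenon 16 mm wide on its +x end (to x = 26 mm). Origin on the underside, z up. 90 g. On the board its x lies along the board's y, tenon either way. Grasp across the 44 mm sides, fingertips over 24 mm above the board to clear dogs and jaw
- block3: loose carved wooden block, may be absent: 40 (x, -26 to +14 mm) by 44 (y) by 46 mm high, a 7 mm rosette on top, a stub tenon 16 mm wide on its +x end (to x = 26 mm). Origin on the underside, z up. 90 g. On the board its x lies along the board's y, tenon either way. Grasp across the 44 mm sides, fingertips over 24 mm above the board to clear dogs and jaw
- block4: loose carved wooden block, may be absent: 40 (x, -26 to +14 mm) by 44 (y) by 46 mm high, a 7 mm rosette on top, a stub tenon 16 mm wide on its +x end (to x = 26 mm). Origin on the underside, z up. 90 g. On the board its x lies along the board's y, tenon either way. Grasp across the 44 mm sides, fingertips over 24 mm above the board to clear dogs and jaw
- tray: plywood tray, fixed, 206 (x) by 151 (y) mm, six cells 62 (x) by 68 (y) mm inside, centred at x = -67, 0, 67, y = -36.5, 36.5 mm; floor 6 mm thick, side and back walls 26 mm high, dividers 18 mm; the front wall, on its -x side, is low: 12 mm. Origin at the centre of its underside. It stands left or right of the board
- tray_front (a point): middle of the outer face of the tray's low front wall, 103 mm from the tray's centre on its -x side, 12 mm up
- mallet: wooden joiner's mallet, about 0.4 kg, loose, standing by itself on a striking face of its head: head 64 (x) by 52 (y) by 80 mm high; a flat-sided handle 24 mm wide (y), 30 mm high sticks out level along -x, to x = -167 mm, its axis 40 mm above the face. Origin at the centre of the lower striking face; z up
- mallet_grip (a point): point on the handle's axis just behind the head (58 mm from the head's centre), where to grasp it; a grip of 80 to 100 N keeps it from turning when it strikes
- pad: the mallet's place: a cork-topped pad fixed on the bench, 170 (x) by 140 (y) mm, its cork top 10 mm high; origin at the centre of its underside. The tray is on the other side of the board
- gouge: bystander: carving gouge lying on the bench between robot and board, 235 mm long along its x, 22 mm thick; origin under the middle
- glue: bystander: glue bottle, 60 mm in diameter, 150 mm tall, standing beyond the board on the left; origin under its centre
- oilstone: bystander: oilstone in its wooden case, 70 by 200 by 34 mm, lying beyond the board on the right; origin under its centre

How it is judged:
By the outcome, as a careful person would: the job done as asked, in the order asked, and still so for the second after the job is handed in, with the robot touching nothing.
Of block0, block1, block2, block3, block4 only 3 to 5 are there at a start; the rules pass over those that are not, and their reading is None.
At some moment in a run one of block0, block1, block2, block3, block4 may be knocked a few centimetres aside while the robot is not near it.
It also fails if it takes over 208 s, if anything falls off the work surface, if the arm or the gripper's body presses on something with over 40 N, if the wrist force passes 120 N, or if a joint passes its speed limit or range.

## Working session

There is one attempt and no reset: what is moved stays moved. The work goes in short steps, Python scripts to look and compute and a shell command to move; the robot and the scene stay as the last step left them, time stands still between calls to the robot, and variables do not carry over. Pictures are saved under pics/ and viewed, at most 14 in all, crops included, and the job is handed in when it is done.

```bash
ls; mkdir -p pics; python3 - <<'E'
from workcell import ctrl, optics
import cv2,numpy as np
np.set_printoptions(precision=3,suppress=True)
print(ctrl.get_obs())
for n in ("scene","top","wrist"):
    im=optics.get_image(n); cv2.imwrite(f"pics/{n}0.png",im[:,:,::-1]); print(n,optics.camera_model(n))
    for t in ("board","block0","tray","mallet","pad","gouge","glue","oilstone","lever_knob","dog0"):
        print(t,[(round(d["conf"],2),np.round(d["extent"]).tolist(),int(d["pixels"].sum())) for d in optics.masks_of(t,n)][:6]) if n!="wrist" else 0
E
```

```text
pics
{'t': 0.0, 'qpos': array([ 1.27 ,  0.424,  1.631,  0.   ,  1.089, -0.019]), 'qvel': array([-0.   ,  0.001,  0.001,  0.001,  0.003,  0.   ]), 'joint_torque': array([  0.004, -54.462, -27.368,   0.065,   0.023,  -0.   ]), 'ee_pos': array([173.602, 599.837, 221.911]), 'orientation': array([-0.441, -3.11 ,  0.002]), 'ft_force': array([-0.16 ,  0.326,  0.946]), 'moment': array([-0.024, -0.018,  0.007]), 'grasp_force': 0.0, 'width': 87.88828446043566}
scene {'fov_y': 48.71899898869216, 'cx': 272.8493876803341, 'cy': 212.11684174776468, 'view': array([[   -0.06 ,     0.998,     0.   ,    32.572],
       [   -0.743,    -0.045,     0.668,   345.966],
       [    0.667,     0.04 ,     0.744, -1689.631],
       [    0.   ,     0.   ,     0.   ,     1.   ]])}
board [(0.93, [267.0, 234.0, 135.0, 69.0], 7250)]
block0 [(0.67, [246.0, 212.0, 19.0, 18.0], 316), (0.61, [268.0, 213.0, 20.0, 15.0], 282), (0.57, [224.0, 212.0, 13.0, 21.0], 327), (0.51, [291.0, 214.0, 20.0, 17.0], 326)]
tray [(0.75, [388.0, 224.0, 55.0, 59.0], 2915), (0.49, [173.0, 278.0, 82.0, 31.0], 2040)]
mallet [(0.66, [161.0, 20
[... 1222 characters left out ...]
 38.0], 1056)]
oilstone [(0.65, [400.0, 134.0, 89.0, 35.0], 2815)]
lever_knob [(0.81, [275.0, 179.0, 60.0, 20.0], 669), (0.19, [441.0, 242.0, 39.0, 97.0], 2097)]
dog0 [(0.74, [276.0, 180.0, 59.0, 20.0], 685), (0.56, [322.0, 225.0, 10.0, 10.0], 73), (0.51, [263.0, 229.0, 12.0, 8.0], 69), (0.5, [237.0, 231.0, 9.0, 7.0], 53), (0.48, [353.0, 226.0, 12.0, 13.0], 78), (0.42, [294.0, 227.0, 12.0, 5.0], 64)]
wrist {'fov_y': 68.14262158761795, 'cx': 277.78125956954733, 'cy': 205.44619917432584, 'hand_eye': array([[  -0.   ,    0.959,    0.285,   77.534],
       [   1.   ,    0.   ,    0.   ,   -0.022],
       [   0.   ,    0.285,   -0.959, -162.545],
       [   0.   ,    0.   ,    0.   ,    1.   ]])}
```

```bash
python3 - <<'E'
import cv2
im=cv2.imread("pics/top0.png"); cv2.imwrite("pics/top0c.png",cv2.resize(im[110:310,80:480],None,fx=2,fy=2,interpolation=cv2.INTER_CUBIC))
E
```

```text
(no output)
```

View pics/top0c.png

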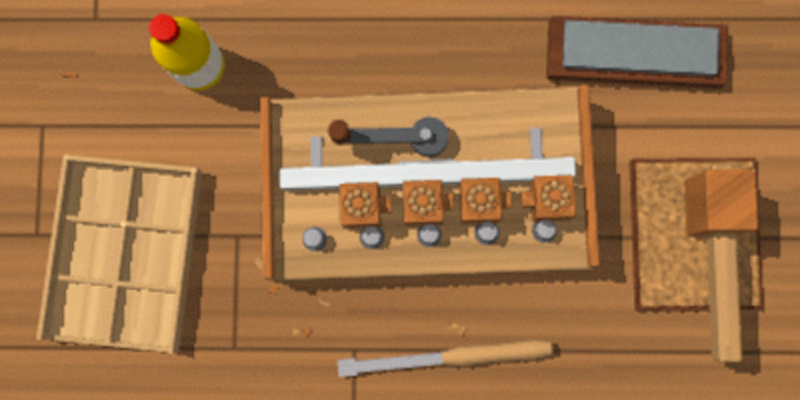

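```bash
cat > h.py <<'E'
from workcell import ctrl, optics
import numpy as np, cv2
from scipy.spatial.transform import Rotation as Ro
np.set_printoptions(precision=2,suppress=True)
def tool(o=None):
    o=o or ctrl.get_obs(); T=np.eye(4); T[:3,:3]=Ro.from_rotvec(o["orientation"]).as_matrix(); T[:3,3]=o["ee_pos"]; return T
def cam(n,T=None):
    m=optics.camera_model(n); f=210/np.tan(np.radians(m["fov_y"]/2))
    C=np.linalg.inv(m["view"]) if "view" in m else (tool() if T is None else T)@m["hand_eye"]
    return f,m["cx"],m["cy"],C
def px2w(c,p,z):
    f,cx,cy,C=c; p=np.atleast_2d(p).astype(float); z=np.broadcast_to(z,len(p))
    d=np.c_[(p[:,0]-cx)/f,-(p[:,1]-cy)/f,-np.ones(len(p))]@C[:3,:3].T
    return C[:3,3]+d*((z-C[2,3])/d[:,2])[:,None]
def w2px(c,P):
    f,cx,cy,C=c; q=(np.atleast_2d(P)-C[:3,3])@C[:3,:3]
    return np.c_[cx+f*q[:,0]/-q[:,2],cy-f*q[:,1]/-q[:,2]]
def yaw():  # direction of tool y in world, rad (tool down)
    R=tool()[:3,:3]; return np.arctan2(R[1,1],R[0,1])
def go(x,y,z,yw=None):
    """units of shift (tool axes, before turning) and of rotvec to reach the TCP pose, tool down, tool-y along yw"""
    T=tool(); R=T[:3,:3]; s=R.T@(np.array([x,y,z])-T[:3,3])/40
    yw=yaw() if yw is None else yw
    Y=np.array([np.cos(yw),np.sin(yw),0]); Z=np.array([0,0,-1.]); G=np.c_[np.cross(Y,Z),Y,Z]
    r=np.degrees(Ro.from_matrix(R.T@G).as_rotvec())/6
    print("shift",s,"turn",r)
def snap(n,f=None):
    T=tool(); im=optics.get_image(n)
    if f: cv2.imwrite(f"pics/{f}.png",im[:,:,::-1])
    return cam(n,T),im
def det(t,n,k=6): return [d for d in optics.masks_of(t,n)][:k]
def cen(d): 
    m=cv2.moments(d["pixels"].astype(np.uint8),True); return np.array([m["m10"]/m["m00"],m["m01"]/m["m00"]])
E
python3 - <<'E'
from h import *
c=cam("top"); print("cam",c[3][:3,3])
def L(u,v): return (80+u/2,110+v/2)
for n,p,z in [("board cleat tops",[L(265,98),L(268,278),L(586,86),L(594,265)],63),("dogs",[L(314,238),L(372,236),L(429,234),L(487,231),L(544,230)],65),
 ("blocks",[L(358,201),L(423,199),L(481,198),L(554,196)],98),("knob",[L(338,131)],110),("pivot",[L(428,133)],75),
 ("tray",[L(66,158),L(200,170),L(180,352),L(40,338)],26),("head",[L(700,170),L(756,170),L(756,232)],90),("hand",[L(725,236),L(728,358)],65),("pad",[L(632,160),L(756,160),L(638,308),L(760,308)],10),("gouge",[L(340,368),L(550,350)],15)]:
    print(n,px2w(c,p,z)[:,:2].tolist())
go(520,0,330,0)
E
```

```text
cam [ 431.69  -12.63 1009.  ]
board cleat tops [[647.600373514855, 156.71981962685524], [453.58056320050895, 148.9536910461344], [661.2608247096595, -189.6243406041686], [469.01671801094824, -194.62465402328436]]
dogs [[495.99953991742774, 100.71363919202784], [498.39198791923855, 39.2389383342322], [500.7751714986478, -21.059110296786763], [504.2169964188736, -82.30225826249851], [505.5324386190781, -142.36358855378504]]
blocks [[531.9699949718597, 52.159238056471935], [534.2761831075325, -14.526107189700268], [535.5209155834021, -73.89973692623276], [537.8468810453357, -148.4524432032202]]
knob [[602.5768286385376, 72.61564441725523]]
pivot [[607.2820190163454, -19.642404330667745]]
tray [[587.1756504176215, 385.4369372114503], [574.043917531333, 234.15552092952083], [373.57146803257024, 249.63748582984505], [387.64891576176876, 404.2631988280628]]
head [[566.3220840410677, -300.2109452123098], [566.4932633255492, -357.5744739282636], [502.45031421848404, -355.0648193251499]]
hand [[500.0247145436973, -331.88735888471035], [373.64438818959457, -330.51293744741776]]
pad [[589.1782340286156, -249.5925554236488], [589.5614146514133, -388.0467283803653], [423.99808663702777, -252.308841717067], [424.78878943718087, -385.95996703070045]]
gouge [[356.81648343420676, 75.67968700867816], [377.8585467081217, -154.17244318166067]]
shift [-12.49 -12.01  -2.68] turn [ 0.   -0.   12.31]
```

```bash
cat >> h.py <<'E'
def arc(x,y,z,yw=None,n=None):
    """n equal rows (shift+turn) reaching the pose"""
    T=tool(); R=T[:3,:3]; yw=yaw() if yw is None else yw
    Y=np.array([np.cos(yw),np.sin(yw),0]); Z=np.array([0,0,-1.]); G=np.c_[np.cross(Y,Z),Y,Z]
    r=Ro.from_matrix(R.T@G).as_rotvec(); d=R.T@(np.array([x,y,z])-T[:3,3])
    n=n or int(np.ceil(max(np.linalg.norm(d)/36,abs(np.degrees(r)).max()/5.8,1)))
    S=sum(Ro.from_rotvec(r*k/n).as_matrix() for k in range(n)); s=np.linalg.solve(S,d)/40
    print(n,"rows of",np.round(np.r_[s,np.degrees(r)/n/6],3).tolist())
E
python3 -m jog '[[-0.9,-0.86,-0.2,0,0,0,1],[-0.9,-0.86,-0.2,0,0,0,1],[-0.9,-0.86,-0.2,0,0,0,1],[-0.9,-0.86,-0.2,0,0,0,1],[-0.9,-0.86,-0.2,0,0,0,1],[-0.9,-0.86,-0.2,0,0,0,1],[-0.9,-0.86,-0.2,0,0,0,1],[-0.9,-0.86,-0.2,0,0,0,1],[-0.9,-0.86,-0.2,0,0,0,1],[-0.9,-0.86,-0.2,0,0,0,1],[-0.9,-0.86,-0.2,0,0,0,1],[-0.9,-0.86,-0.2,0,0,0,1],[-0.9,-0.86,-0.2,0,0,0,1],[-0.8,-0.83,-0.1,0,0,0,1]]'
python3 -m jog '[[0,0,0,0,0,0.95,1],[0,0,0,0,0,0.95,1],[0,0,0,0,0,0.95,1],[0,0,0,0,0,0.95,1],[0,0,0,0,0,0.95,1],[0,0,0,0,0,0.95,1],[0,0,0,0,0,0.95,1],[0,0,0,0,0,0.95,1],[0,0,0,0,0,0.95,1],[0,0,0,0,0,0.95,1],[0,0,0,0,0,0.95,1],[0,0,0,0,0,0.95,1],[0,0,0,0,0,0.95,1],[0,0,0,0,0,0,1],[0,0,0,0,0,0,1]]'
python3 - <<'E'
from h import *
c,im=snap("wrist","w1")
for t in ("block0","tray","lever_knob","dog0"):
    print(t,[(round(d["conf"],2),np.round(d["extent"]).tolist()) for d in det(t,"wrist")])
print(c[3][:3,3], w2px(c,[[480,300,20],[558,-20,45]]))
E
```

```text
t: 2.55
ee_pos: [518.9, 2.5, 330.8]
orientation: [0.442, 3.109, 0.0]
ft_force: [0.5, 0.3, 0.4]
width: 87.7
grasp_force: 0.0
t: 4.05
ee_pos: [517.6, 4.6, 329.8]
orientation: [2.223, 2.22, 0.0]
ft_force: [-0.8, 0.5, 0.0]
width: 87.8
grasp_force: 0.0
block0 [(0.94, [289.0, 188.0, 36.0, 40.0]), (0.88, [289.0, 139.0, 42.0, 41.0]), (0.58, [292.0, 229.0, 32.0, 44.0]), (0.57, [293.0, 269.0, 32.0, 44.0]), (0.53, [183.0, 175.0, 38.0, 125.0]), (0.36, [268.0, 230.0, 16.0, 15.0])]
tray [(0.31, [392.0, 309.0, 56.0, 105.0])]
lever_knob [(0.82, [343.0, 155.0, 34.0, 95.0])]
dog0 [(0.7, [267.0, 187.0, 10.0, 16.0]), (0.65, [265.0, 144.0, 13.0, 17.0]), (0.62, [272.0, 266.0, 8.0, 17.0]), (0.53, [264.0, 96.0, 16.0, 19.0]), (0.48, [269.0, 227.0, 14.0, 13.0])]
[518.6   82.78 492.37] [[246.92 -67.14]
 [304.74 185.57]]
```

View pics/w1.png

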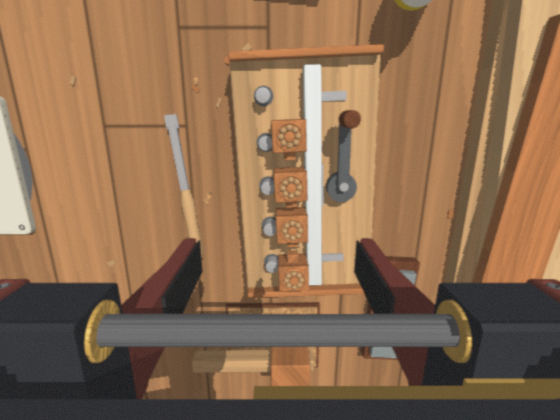

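```bash
python3 - <<'E'
from h import *
im=cv2.imread("pics/w1.png"); cv2.imwrite("pics/w1c.png",cv2.resize(im[80:300,220:400],None,fx=2.7,fy=2.7,interpolation=cv2.INTER_CUBIC))
c=cam("wrist")
print("knob",px2w(c,[349,118],110),"pivot",px2w(c,[343,187],75))
print("dogs",px2w(c,[[263,95],[265,142],[267,186],[269,227],[272,264]],65)[:,:2].tolist())
print("blk",px2w(c,[[289,136],[290,186],[291,230],[293,280]],98)[:,:2].tolist())
print("cleat corners",px2w(c,[[232,57],[381,48]],63)[:,:2].tolist())
print("head",px2w(c,[[293,355]],90))
E
```

```text
knob [[603.04  76.74 110.  ]] pivot [[608.15 -15.34  75.  ]]
dogs [[499.5071526140541, 105.18768051243832], [501.18344174750194, 45.151910412825465], [503.06722556685276, -15.869741915278937], [505.168726659351, -77.46668432214354], [509.03415518804655, -137.46797503096366]]
blk [[532.4742790001272, 55.28440942115244], [534.2034136811702, -8.355904944569247], [536.0284611209562, -69.53273201985682], [539.5365041626414, -145.80892045714978]]
cleat corners [[461.03985289917455, 150.71326615236777], [648.2704767276871, 160.33319220115504]]
head [[ 541.34 -283.51   90.  ]]
```

View pics/w1c.png

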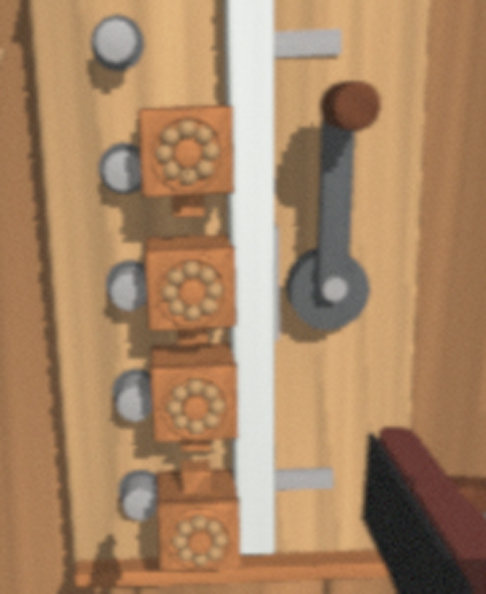

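```bash
python3 - <<'E'
from h import *
arc(602.5,75,160,0.05); arc(602.5,75,78,0.05)
E
```

```text
6 rows of [0.286, 0.359, 0.708, 0.0, -0.0, -0.085]
8 rows of [0.215, 0.269, 0.787, 0.0, -0.0, -0.064]
```

```bash
python3 -m jog '[[0.286,0.359,0.708,0,0,-0.085,0.5],[0.286,0.359,0.708,0,0,-0.085,0.5],[0.286,0.359,0.708,0,0,-0.085,0.5],[0.286,0.359,0.708,0,0,-0.085,0.5],[0.286,0.359,0.708,0,0,-0.085,0.5],[0.286,0.359,0.708,0,0,-0.085,0.5],[0,0,0,0,0,0,0.5],[0,0,0,0,0,0,0.5]]'
python3 - <<'E'
from h import *
go(602.5,75,78,0.05)
c,im=snap("wrist","w2")
for t in ("lever_knob",): print([(round(d["conf"],2),np.round(d["extent"]).tolist()) for d in det(t,"wrist")])
print(w2px(c,[[602.5,75,110],[607.5,-17,75]]))
E
```

```text
t: 5.1
ee_pos: [602.1, 74.8, 159.5]
orientation: [-2.165, -2.275, 0.002]
ft_force: [1.3, -0.1, 0.3]
width: 44.2
grasp_force: 0.0
shift [0.   0.01 2.04] turn [-0.02  0.   -0.  ]
[(0.96, [279.0, 256.0, 40.0, 114.0])]
[[277.41 224.92]
 [278.03 306.04]]
```

View pics/w2.png

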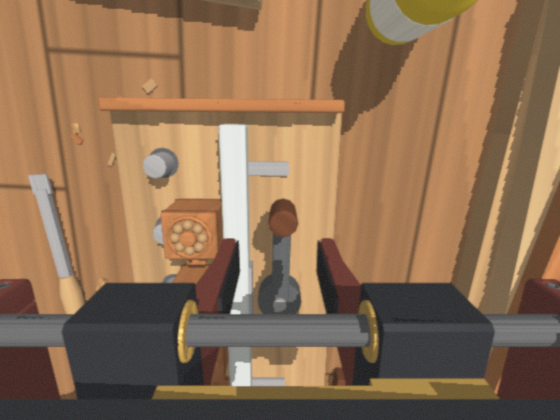

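```bash
python3 -m jog '[[0.05,0.06,0.7,0,0,0,0.5],[0,0,0.7,0,0,0,0.5],[0,0,0.6,0,0,0,0.5],[0,0,0,0,0,0,0.5],[0,0,0,0,0,0,0.1],[0,0,0,0,0,0,0.1],[0,0,0,0,0,0,0.1],[0,0,0,0,0,0,0.1]]'
```

```text
t: 6.0
ee_pos: [605.9, 77.0, 81.6]
orientation: [2.165, 2.274, 0.003]
ft_force: [0.5, 0.2, 7.5]
width: 21.2
grasp_force: 30.0
```

```bash
python3 -m jog '[[-0.012,0.235,0,0,0,1,0.1],[-0.012,0.235,0,0,0,1,0.1],[-0.012,0.235,0,0,0,1,0.1],[-0.012,0.235,0,0,0,1,0.1],[-0.012,0.235,0,0,0,1,0.1],[-0.012,0.235,0,0,0,1,0.1],[-0.012,0.235,0,0,0,1,0.1],[-0.012,0.235,0,0,0,1,0.1],[-0.012,0.235,0,0,0,1,0.1],[-0.012,0.235,0,0,0,1,0.1],[-0.012,0.235,0,0,0,1,0.1],[-0.012,0.235,0,0,0,1,0.1]]'
python3 -m jog '[[-0.012,0.235,0,0,0,1,0.1],[-0.006,0.14,0,0,0,0.5,0.1],[0,0,0,0,0,0,0.1],[0,0,0,0,0,0,0.1]]'
python3 - <<'E'
from h import *
print(ctrl.get_obs()["moment"],ctrl.get_obs()["qpos"])
E
```

```text
t: 7.2
ee_pos: [693.1, 18.3, 81.5]
orientation: [3.09, 0.562, -0.002]
ft_force: [-7.2, -1.4, 10.6]
width: 21.3
grasp_force: 30.0
t: 7.6
ee_pos: [696.7, 5.1, 81.5]
orientation: [-3.124, -0.323, 0.002]
ft_force: [-6.1, 1.4, 10.0]
width: 21.5
grasp_force: 30.0
[0.24 1.21 0.05] [-0.01  0.69  1.53  0.    0.92  1.35]
```

```bash
python3 -m jog '[[0,0.08,0,0,0,0.3,0.1],[0,0,0,0,0,0,0.1],[0,0,0,0,0,0,0.1]]'; python3 -m jog '[[0,0.08,0,0,0,0.3,0.1],[0,0,0,0,0,0,0.1],[0,0,0,0,0,0,0.1]]'
```

```text
t: 7.9
ee_pos: [696.5, 4.9, 81.4]
orientation: [-3.125, -0.274, 0.005]
ft_force: [-8.5, 14.1, 11.9]
width: 21.3
grasp_force: 30.0
t: 8.2
ee_pos: [696.2, 4.6, 81.4]
orientation: [-3.126, -0.225, 0.007]
ft_force: [-11.6, 23.7, 14.2]
width: 21.3
grasp_force: 30.0
```

```bash
python3 -m jog '[[0,-0.16,0,0,0,0,0.5],[0,0,0,0,0,0,0.6],[0,0,0,0,0,0,0.6],[0,0,-0.9,0,0,0,0.6],[0,0,-0.9,0,0,0,0.6],[0,0,-0.9,0,0,0,0.6],[0,0,-0.9,0,0,0,1],[0,0,0,0,0,0,1]]'; python3 - <<'E'
from h import *
arc(470,200,330,0.0); snap("top","t2")
E
```

```text
t: 9.0
ee_pos: [701.2, 3.8, 230.2]
orientation: [3.133, 0.223, 0.016]
ft_force: [1.0, -0.2, 1.0]
width: 65.1
grasp_force: 0.0
15 rows of [-0.031, -0.549, -0.168, 0.005, -0.004, -0.909]
```

```bash
python3 -m jog '[[-0.031,-0.549,-0.168,0,0,-0.909,1],[-0.031,-0.549,-0.168,0,0,-0.909,1],[-0.031,-0.549,-0.168,0,0,-0.909,1],[-0.031,-0.549,-0.168,0,0,-0.909,1],[-0.031,-0.549,-0.168,0,0,-0.909,1],[-0.031,-0.549,-0.168,0,0,-0.909,1],[-0.031,-0.549,-0.168,0,0,-0.909,1],[-0.031,-0.549,-0.168,0,0,-0.909,1],[-0.031,-0.549,-0.168,0,0,-0.909,1],[-0.031,-0.549,-0.168,0,0,-0.909,1],[-0.031,-0.549,-0.168,0,0,-0.909,1],[-0.031,-0.549,-0.168,0,0,-0.909,1],[-0.031,-0.549,-0.168,0,0,-0.909,1],[-0.031,-0.549,-0.168,0,0,-0.909,1],[-0.031,-0.549,-0.168,0,0,-0.909,1],[0,0,0,0,0,0,1],[0,0,0,0,0,0,1]]'; python3 - <<'E'
from h import *
c,im=snap("wrist","w3")
a=im[:,:,::-1]; b=cv2.imread("pics/t2.png")[110:310,100:340]
cv2.imwrite("pics/m3.png",cv2.resize(a,None,fx=1.4,fy=1.4))
cv2.imwrite("pics/t2c.png",cv2.resize(b,None,fx=3,fy=3,interpolation=cv2.INTER_CUBIC))
for t in ("tray","tray_front","block0"): print(t,[(round(d["conf"],2),np.round(d["extent"]).tolist()) for d in det(t,"wrist")])
E
```

```text
t: 10.75
ee_pos: [467.3, 200.6, 324.0]
orientation: [2.223, 2.22, -0.001]
ft_force: [-0.2, 0.1, -0.1]
width: 88.1
grasp_force: 0.0
tray [(0.96, [292.0, 73.0, 161.0, 137.0])]
tray_front [(0.95, [292.0, 73.0, 164.0, 136.0])]
block0 [(0.97, [322.0, 271.0, 40.0, 43.0]), (0.95, [321.0, 374.0, 29.0, 25.0]), (0.66, [322.0, 301.0, 35.0, 28.0]), (0.55, [324.0, 357.0, 29.0, 15.0])]
```

View pics/m3.png

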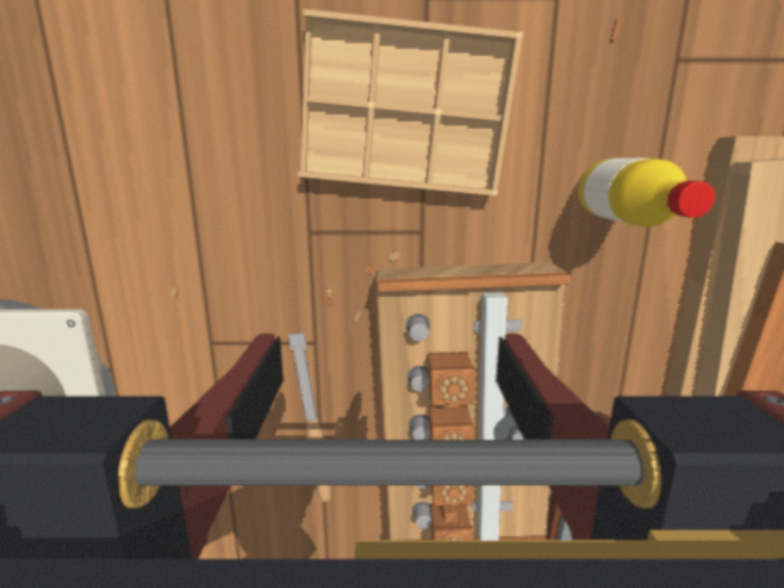

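View pics/t2c.png

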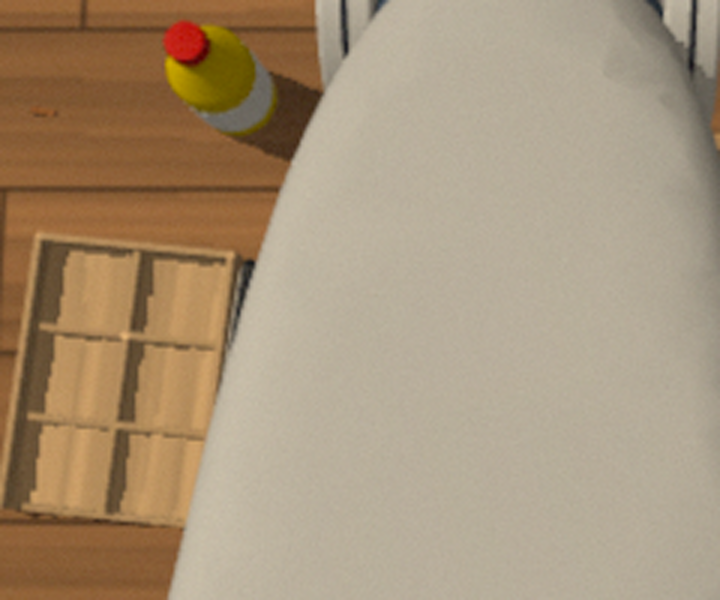

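```bash
python3 - <<'E'
from h import *
im=cv2.imread("pics/w3.png"); cv2.imwrite("pics/w3c.png",cv2.resize(im[0:148,205:385],None,fx=4,fy=4,interpolation=cv2.INTER_CUBIC))
c=cam("wrist"); p=np.array([[303,12],[522,34],[497,194],[299,178]])/1.4
P=px2w(c,p,26); print(P[:,:2].tolist(),"sides",np.linalg.norm(np.diff(np.r_[P,P[:1]],axis=0),axis=1))
d=det("tray","wrist",1)[0]; 
q,_=cv2.findContours(d["pixels"].astype(np.uint8),0,1); print("rect",[list(map(float,r)) if hasattr(r,'__len__') else r for r in cv2.minAreaRect(px2w(c,max(q,key=len)[:,0],26)[:,:2].astype(np.float32))])
print("blkA",px2w(c,np.array([453,389])/1.4,98),"dogs",px2w(c,np.array([[418,326],[419,379]])/1.4,65)[:,:2])
E
```

```text
[[388.6813934849167, 408.95797040308025], [593.7906497737614, 390.4315222209434], [580.5609063075964, 242.78838617898856], [375.89331278780844, 259.1862319736945]] sides [205.94 148.23 205.32 150.32]
rect [[484.20849609375, 327.1732177734375], [152.13519287109375, 206.921875], 84.53556060791016]
blkA [[532.38  56.85  98.  ]] dogs [[498.42 111.45]
 [500.59  50.13]]
```

View pics/w3c.png

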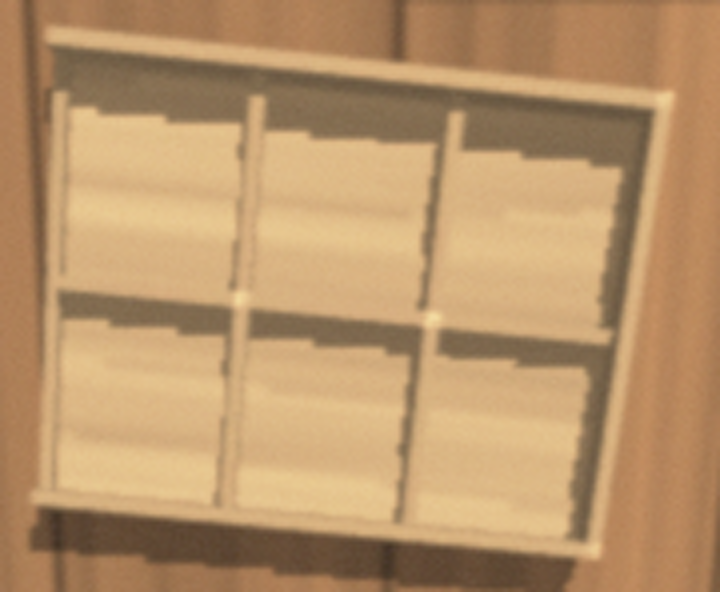

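```bash
python3 - <<'E'
from h import *
arc(535.4,54.5,150,0.039)
E
```

```text
7 rows of [-0.526, 0.234, 0.622, -0.001, 0.001, -0.054]
```

```bash
python3 -m jog '[[-0.526,0.234,0.622,0,0,-0.054,0.8],[-0.526,0.234,0.622,0,0,-0.054,0.8],[-0.526,0.234,0.622,0,0,-0.054,0.8],[-0.526,0.234,0.622,0,0,-0.054,0.8],[-0.526,0.234,0.622,0,0,-0.054,0.8],[-0.526,0.234,0.622,0,0,-0.054,0.8],[-0.526,0.234,0.622,0,0,-0.054,0.8],[0,0,0,0,0,0,0.8],[0,0,0,0,0,0,0.8]]'; python3 - <<'E'
from h import *
c,im=snap("wrist","w4")
for t in ("block0","dog0"): print(t,[(round(d["conf"],2),np.round(d["extent"]).tolist(),px2w(c,cen(d),[95,65][t=="dog0"])[0,:2].tolist()) for d in det(t,"wrist")])
cv2.imwrite("pics/w4c.png",im[:,:,::-1]);go(535.4,54.5,73,.039)
E
```

```text
t: 11.9
ee_pos: [535.2, 54.5, 150.0]
orientation: [-2.178, -2.262, 0.002]
ft_force: [0.5, 0.4, 1.0]
width: 71.1
grasp_force: 0.0
block0 [(0.94, [275.0, 282.0, 57.0, 62.0], [534.80210931778, 3.770003834627687]), (0.77, [274.0, 216.0, 63.0, 74.0], [532.4399107987502, 60.41456364214167]), (0.69, [275.0, 364.0, 48.0, 31.0], [537.7245517351251, -71.62813359979606]), (0.63, [275.0, 378.0, 43.0, 9.0], [538.7232380141202, -92.81067188354183])]
dog0 [(0.96, [237.0, 281.0, 18.0, 30.0], [503.0829043566768, -13.2660239693503]), (0.8, [233.0, 148.0, 27.0, 26.0], [499.26966498285685, 106.0009231361897]), (0.72, [237.0, 220.0, 19.0, 30.0], [500.7101073355994, 46.357895913356316]), (0.53, [246.0, 382.0, 15.0, 17.0], [509.2055134542537, -123.60767489927332])]
shift [-0.03 -0.01  1.96] turn [ 0.02 -0.    0.01]
```

View pics/w4c.png

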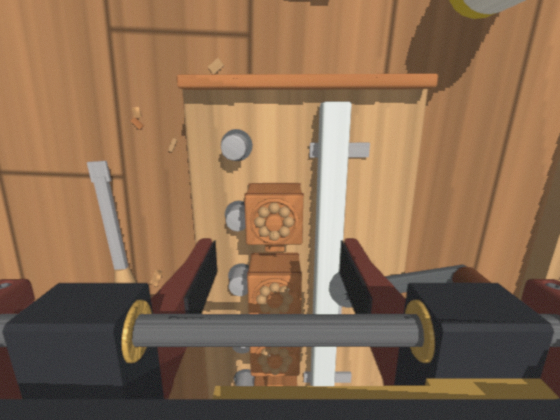

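```bash
python3 - <<'E'
from h import *
c=cam("wrist"); print(px2w(c,[[274,221]],98), px2w(c,[[235,145],[237,217]],65))
E
python3 -m jog '[[0,0,0.65,0,0,0,0.8],[0,0,0.65,0,0,0,0.8],[0,0,0.62,0,0,0,0.8],[0,0,0,0,0,0,0.8],[0,0,0,0,0,0,0.3],[0,0,0,0,0,0,0.3],[0,0,0,0,0,0,0.3],[0,0,0,0,0,0,0.3],[0,0,0,0,0,0,0.3]]'
python3 -m jog '[[0,0,-0.7,0,0,0,0.3],[0,0,-0.7,0,0,0,0.3],[0,0,-0.7,0,0,0,0.3],[0,0,0,0,0,0,0.3]]'
python3 - <<'E'
from h import *
arc(426.3,362.6,125,-1.656); print(ctrl.get_obs()["qpos"])
E
```

```text
[[533.71  57.23  98.  ]] [[500.62 107.98  65.  ]
 [502.37  47.9   65.  ]]
t: 12.95
ee_pos: [535.9, 54.9, 74.9]
orientation: [2.176, 2.265, 0.002]
ft_force: [-2.9, 0.1, 7.9]
width: 43.9
grasp_force: 30.0
t: 13.35
ee_pos: [537.8, 54.9, 161.4]
orientation: [2.173, 2.262, 0.008]
ft_force: [1.2, 0.3, -0.9]
width: 43.9
grasp_force: 30.0
17 rows of [0.244, -0.486, 0.052, 0.003, -0.004, 0.953]
[0.08 0.38 1.87 0.   0.89 0.04]
```

```bash
python3 -m jog '[[0.244,-0.486,0.052,0,0,0.953,0.3],[0.244,-0.486,0.052,0,0,0.953,0.3],[0.244,-0.486,0.052,0,0,0.953,0.3],[0.244,-0.486,0.052,0,0,0.953,0.3],[0.244,-0.486,0.052,0,0,0.953,0.3],[0.244,-0.486,0.052,0,0,0.953,0.3],[0.244,-0.486,0.052,0,0,0.953,0.3],[0.244,-0.486,0.052,0,0,0.953,0.3],[0.244,-0.486,0.052,0,0,0.953,0.3],[0.244,-0.486,0.052,0,0,0.953,0.3],[0.244,-0.486,0.052,0,0,0.953,0.3],[0.244,-0.486,0.052,0,0,0.953,0.3],[0.244,-0.486,0.052,0,0,0.953,0.3],[0.244,-0.486,0.052,0,0,0.953,0.3],[0.244,-0.486,0.052,0,0,0.953,0.3],[0.244,-0.486,0.052,0,0,0.953,0.3],[0.244,-0.486,0.052,0,0,0.953,0.3],[0,0,0,0,0,0,0.3],[0,0,0,0,0,0,0.3]]'
python3 - <<'E'
from h import *
go(426.3,362.6,37,-1.656)
c,im=snap("wrist","w5")
# expected tray outline overlay
def tr(x,y,z,a=-0.085,o=(484,321)): return [o[0]+x*np.cos(a)-y*np.sin(a),o[1]+x*np.sin(a)+y*np.cos(a),z]
a=im[:,:,::-1].copy()
for s in ([(-103,-75.5,26),(103,-75.5,26)],[(103,-75.5,26),(103,75.5,26)],[(103,75.5,26),(-103,75.5,26)],[(-33.5,-75,18),(-33.5,75,18)],[(33.5,-75,18),(33.5,75,18)],[(-103,0,18),(103,0,18)]):
    p=w2px(c,[tr(*q) for q in s]).astype(int); cv2.line(a,tuple(p[0].tolist()),tuple(p[1].tolist()),(0,0,255),1)
cv2.imwrite("pics/w5o.png",a)
E
```

```text
t: 15.25
ee_pos: [423.2, 361.8, 121.4]
orientation: [3.137, -0.131, -0.002]
ft_force: [-0.2, 0.0, -1.6]
width: 43.7
grasp_force: 30.0
shift [ 0.08 -0.03  2.11] turn [0.01 0.01 0.02]
```

View pics/w5o.png

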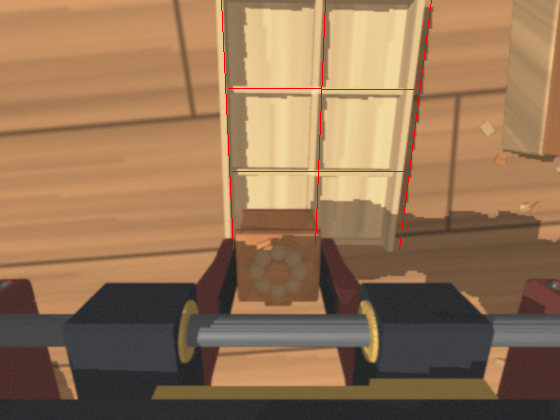

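```bash
python3 - <<'E'
from h import *
c=cam("wrist"); T=tool(); P=px2w(c,[[277.5,273]],T[2,3]+23)[0]; print(T[:3,:3].T@(P-T[:3,3]))
# tray features: divider top lines seen at rows
print(px2w(c,[[270,90],[270,171]],18))
im=cv2.imread("pics/w5.png").astype(int); print(im[75:105,262].sum(1), im[155:190,262].sum(1))
E
```

```text
[  2.31   0.07 -23.  ]
[[519.92 359.07  18.  ]
 [454.36 365.07  18.  ]]
[570 575 573 572 569 569 578 573 578 571 571 570 563 570 572 573 562 528
 393 340 344 359 428 553 581 576 580 580 584 583] [590 593 595 592 595 595 592 592 596 597 595 562 454 410 484 553 565 564
 568 580 584 600 599 598 596 600 598 602 598 600 601 594 601 601 601]
```

```bash
python3 -m jog '[[0.02,-0.02,0.7,0,0,0,0.3],[0,0,0.7,0,0,0,0.3],[0,0,0.4,0,0,0,0.3],[0,0,0.3,0,0,0,0.3],[0,0,0,0,0,0,0.3],[0,0,0,0,0,0,0.3]]'
python3 -m jog '[[0,0,0.03,0,0,0,0.68],[0,0,0,0,0,0,0.68],[0,0,0,0,0,0,0.68],[0,0,-0.7,0,0,0,0.68],[0,0,-0.7,0,0,0,0.68],[0,0,-0.7,0,0,0,0.68],[0,0,-0.7,0,0,0,0.68],[0,0,0,0,0,0,0.68]]'
python3 - <<'E'
from h import *
arc(535.7,-9,140,0.039)
E
```

```text
t: 15.9
ee_pos: [424.9, 362.9, 38.7]
orientation: [3.139, -0.134, 0.0]
ft_force: [0.3, 0.3, -1.9]
width: 44.0
grasp_force: 30.0
t: 16.7
ee_pos: [426.8, 364.8, 153.2]
orientation: [-3.134, 0.134, -0.009]
ft_force: [-0.3, 0.4, 0.1]
width: 59.7
grasp_force: 0.0
17 rows of [-0.269, 0.589, 0.017, 0.0, -0.005, -0.952]
```

```bash
python3 -m jog '[[-0.27,0.589,0.01,0,0,-0.952,0.8],[-0.27,0.589,0.01,0,0,-0.952,0.8],[-0.27,0.589,0.01,0,0,-0.952,0.8],[-0.27,0.589,0.01,0,0,-0.952,0.8],[-0.27,0.589,0.01,0,0,-0.952,0.8],[-0.27,0.589,0.01,0,0,-0.952,0.8],[-0.27,0.589,0.01,0,0,-0.952,0.8],[-0.27,0.589,0.01,0,0,-0.952,0.8],[-0.27,0.589,0.01,0,0,-0.952,0.8],[-0.27,0.589,0.01,0,0,-0.952,0.8],[-0.27,0.589,0.01,0,0,-0.952,0.8],[-0.27,0.589,0.01,0,0,-0.952,0.8],[-0.27,0.589,0.01,0,0,-0.952,0.8],[-0.27,0.589,0.01,0,0,-0.952,0.8],[-0.27,0.589,0.01,0,0,-0.952,0.8],[-0.27,0.589,0.01,0,0,-0.952,0.8],[-0.27,0.589,0.01,0,0,-0.952,0.8],[0,0,0,0,0,0,0.8],[0,0,0,0,0,0,0.8]]'
python3 - <<'E'
from h import *
c,im=snap("wrist","w6"); print(ctrl.get_obs()["ee_pos"],yaw())
for d in det("block0","wrist"): print(round(d["conf"],2),np.round(d["extent"]).tolist(),px2w(c,cen(d),92)[0,:2].tolist())
go(538,-10.5,74,.039)
E
```

```text
t: 18.6
ee_pos: [532.3, -11.3, 141.5]
orientation: [-2.181, -2.259, 0.002]
ft_force: [-0.4, 0.6, -0.5]
width: 70.2
grasp_force: 0.0
[531.84 -11.02 141.58] 0.03621401132982474
0.95 [283.0, 287.0, 55.0, 66.0] [537.2568783105654, -59.02314308045706]
0.95 [280.0, 365.0, 54.0, 38.0] [540.1493006066166, -137.02187490066405]
0.93 [282.0, 221.0, 67.0, 69.0] [534.9039885976567, -6.277674865656678]
shift [0.   0.16 1.69] turn [-0.02 -0.   -0.02]
```

View pics/w6.png

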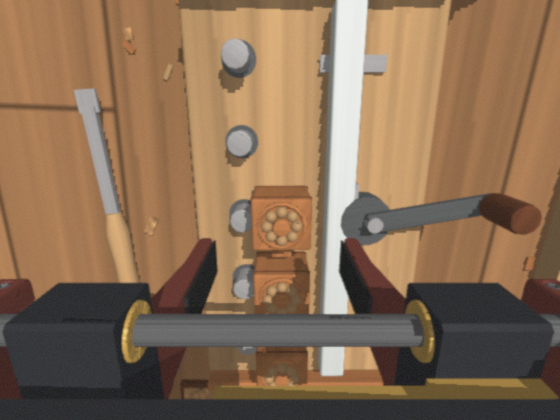

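```bash
python3 - <<'E'
from h import *
print(px2w(cam("wrist"),[[283,227]],98))
E
python3 -m jog '[[0,0.14,0.6,0,0,0,0.8],[0,0,0.6,0,0,0,0.8],[0,0,0.49,0,0,0,0.8],[0,0,0,0,0,0,0.8],[0,0,0,0,0,0,0.3],[0,0,0,0,0,0,0.3],[0,0,0,0,0,0,0.3],[0,0,0,0,0,0,0.3],[0,0,0,0,0,0,0.3]]'
python3 -m jog '[[0,0,-0.7,0,0,0,0.3],[0,0,-0.7,0,0,0,0.3],[0,0,-0.7,0,0,0,0.3],[0,0,0,0,0,0,0.3],[0,0,0,0,0,0,0.3]]'
python3 - <<'E'
from h import *
arc(418.5,289.8,125,-1.656)
E
```

```text
[[536.05  -9.93  98.  ]]
t: 19.6
ee_pos: [539.3, -11.1, 75.7]
orientation: [2.178, 2.263, 0.001]
ft_force: [-2.3, 0.4, 7.3]
width: 43.9
grasp_force: 30.0
t: 20.1
ee_pos: [539.1, -11.2, 159.0]
orientation: [2.178, 2.263, 0.001]
ft_force: [-0.0, 0.1, -0.3]
width: 43.4
grasp_force: 30.0
17 rows of [0.225, -0.49, 0.05, 0.001, -0.001, 0.952]
```

```bash
python3 -m jog '[[0.225,-0.49,0.05,0,0,0.952,0.3],[0.225,-0.49,0.05,0,0,0.952,0.3],[0.225,-0.49,0.05,0,0,0.952,0.3],[0.225,-0.49,0.05,0,0,0.952,0.3],[0.225,-0.49,0.05,0,0,0.952,0.3],[0.225,-0.49,0.05,0,0,0.952,0.3],[0.225,-0.49,0.05,0,0,0.952,0.3],[0.225,-0.49,0.05,0,0,0.952,0.3],[0.225,-0.49,0.05,0,0,0.952,0.3],[0.225,-0.49,0.05,0,0,0.952,0.3],[0.225,-0.49,0.05,0,0,0.952,0.3],[0.225,-0.49,0.05,0,0,0.952,0.3],[0.225,-0.49,0.05,0,0,0.952,0.3],[0.225,-0.49,0.05,0,0,0.952,0.3],[0.225,-0.49,0.05,0,0,0.952,0.3],[0.225,-0.49,0.05,0,0,0.952,0.3],[0.225,-0.49,0.05,0,0,0.952,0.3],[0,0,0,0,0,0,0.3],[0,0,0,0,0,0,0.3]]'
python3 - <<'E'
from h import *
c,im=snap("wrist","w7"); T=tool()
for d in det("block0","wrist"): 
    P=px2w(c,cen(d),T[2,3]+20)[0]; print(round(d["conf"],2),np.round(d["extent"]).tolist(),T[:3,:3].T@(P-T[:3,3]))
go(418.5,289.8,38,-1.656)
E
```

```text
t: 22.0
ee_pos: [417.1, 289.3, 123.3]
orientation: [3.137, -0.13, -0.004]
ft_force: [0.5, 0.1, -0.9]
width: 43.6
grasp_force: 30.0
0.76 [187.0, 210.0, 68.0, 67.0] [ 35.85 -43.31 -20.17]
0.62 [279.0, 257.0, 87.0, 96.0] [ 10.39  -0.34 -20.02]
0.16 [221.0, 126.0, 207.0, 252.0] [ 84.22 -23.79 -20.24]
shift [ 0.04 -0.03  2.15] turn [0.02 0.02 0.01]
```

```bash
python3 -m jog '[[0.03,-0.02,0.7,0,0,0,0.3],[0,0,0.7,0,0,0,0.3],[0,0,0.4,0,0,0,0.3],[0,0,0.35,0,0,0,0.3],[0,0,0,0,0,0,0.3],[0,0,0,0,0,0,0.3]]'
python3 -m jog '[[0,0,0.02,0,0,0,0.66],[0,0,0,0,0,0,0.66],[0,0,0,0,0,0,0.66],[0,0,-0.7,0,0,0,0.66],[0,0,-0.7,0,0,0,0.66],[0,0,-0.7,0,0,0,0.66],[0,0,-0.7,0,0,0,0.66],[0,0,0,0,0,0,0.66],[0,0,0,0,0,0,0.66]]'
python3 - <<'E'
from h import *
arc(540.5,-72,145,0.039)
E
```

```text
t: 22.7
ee_pos: [419.5, 290.4, 38.9]
orientation: [3.138, -0.135, -0.0]
ft_force: [0.4, 0.2, -0.5]
width: 43.5
grasp_force: 30.0
t: 23.6
ee_pos: [419.7, 290.9, 150.5]
orientation: [-3.138, 0.135, -0.002]
ft_force: [0.3, 0.4, -0.1]
width: 57.8
grasp_force: 0.0
17 rows of [-0.242, 0.588, 0.008, 0.0, -0.001, -0.952]
```

```bash
python3 -m jog '[[-0.242,0.588,0.008,0,0,-0.952,0.8],[-0.242,0.588,0.008,0,0,-0.952,0.8],[-0.242,0.588,0.008,0,0,-0.952,0.8],[-0.242,0.588,0.008,0,0,-0.952,0.8],[-0.242,0.588,0.008,0,0,-0.952,0.8],[-0.242,0.588,0.008,0,0,-0.952,0.8],[-0.242,0.588,0.008,0,0,-0.952,0.8],[-0.242,0.588,0.008,0,0,-0.952,0.8],[-0.242,0.588,0.008,0,0,-0.952,0.8],[-0.242,0.588,0.008,0,0,-0.952,0.8],[-0.242,0.588,0.008,0,0,-0.952,0.8],[-0.242,0.588,0.008,0,0,-0.952,0.8],[-0.242,0.588,0.008,0,0,-0.952,0.8],[-0.242,0.588,0.008,0,0,-0.952,0.8],[-0.242,0.588,0.008,0,0,-0.952,0.8],[-0.242,0.588,0.008,0,0,-0.952,0.8],[-0.242,0.588,0.008,0,0,-0.952,0.8],[0,0,0,0,0,0,0.8],[0,0,0,0,0,0,0.8]]'
python3 - <<'E'
from h import *
c,im=snap("wrist","w8"); print(ctrl.get_obs()["ee_pos"],yaw())
for d in det("block0","wrist"): print(round(d["conf"],2),np.round(d["extent"]).tolist(),px2w(c,cen(d),92)[0,:2].tolist())
go(540.5,-72,74,.039)
E
```

```text
t: 25.5
ee_pos: [538.9, -72.1, 142.9]
orientation: [-2.179, -2.259, 0.003]
ft_force: [-0.0, -0.1, 1.0]
width: 70.4
grasp_force: 0.0
[538.55 -71.78 143.18] 0.03637103560499115
0.69 [276.0, 286.0, 58.0, 54.0] [539.8439649551493, -125.69660102223344]
0.63 [277.0, 224.0, 58.0, 72.0] [537.6463215134349, -66.58768278702158]
shift [-0.01  0.05  1.74] turn [-0.03 -0.01 -0.02]
```

```bash
python3 -m jog '[[0,0.05,0.6,0,0,0,0.8],[0,0,0.6,0,0,0,0.8],[0,0,0.54,0,0,0,0.8],[0,0,0,0,0,0,0.8],[0,0,0,0,0,0,0.3],[0,0,0,0,0,0,0.3],[0,0,0,0,0,0,0.3],[0,0,0,0,0,0,0.3],[0,0,0,0,0,0,0.3]]'
python3 -m jog '[[0,0,-0.7,0,0,0,0.3],[0,0,-0.7,0,0,0,0.3],[0,0,-0.7,0,0,0,0.3],[0,0,0,0,0,0,0.3],[0,0,0,0,0,0,0.3]]'
python3 - <<'E'
from h import *
arc(491,356.9,135,-1.656,18)
E
```

```text
t: 26.5
ee_pos: [542.8, -72.2, 75.9]
orientation: [2.178, 2.263, 0.001]
ft_force: [-1.1, 0.9, 6.6]
width: 43.6
grasp_force: 30.0
t: 27.0
ee_pos: [542.6, -72.3, 159.2]
orientation: [2.178, 2.263, 0.001]
ft_force: [-0.2, 0.6, -1.4]
width: 43.4
grasp_force: 30.0
18 rows of [0.431, -0.523, 0.033, 0.001, -0.001, 0.899]
```

```bash
python3 -m jog '[[0.431,-0.523,0.033,0,0,0.899,0.3],[0.431,-0.523,0.033,0,0,0.899,0.3],[0.431,-0.523,0.033,0,0,0.899,0.3],[0.431,-0.523,0.033,0,0,0.899,0.3],[0.431,-0.523,0.033,0,0,0.899,0.3],[0.431,-0.523,0.033,0,0,0.899,0.3],[0.431,-0.523,0.033,0,0,0.899,0.3],[0.431,-0.523,0.033,0,0,0.899,0.3],[0.431,-0.523,0.033,0,0,0.899,0.3],[0.431,-0.523,0.033,0,0,0.899,0.3],[0.431,-0.523,0.033,0,0,0.899,0.3],[0.431,-0.523,0.033,0,0,0.899,0.3],[0.431,-0.523,0.033,0,0,0.899,0.3],[0.431,-0.523,0.033,0,0,0.899,0.3],[0.431,-0.523,0.033,0,0,0.899,0.3],[0.431,-0.523,0.033,0,0,0.899,0.3],[0.431,-0.523,0.033,0,0,0.899,0.3],[0.431,-0.523,0.033,0,0,0.899,0.3],[0,0,0,0,0,0,0.3],[0,0,0,0,0,0,0.3]]'
python3 - <<'E'
from h import *
c,im=snap("wrist","w9"); T=tool()
for d in det("block0","wrist"): 
    P=px2w(c,cen(d),T[2,3]+20)[0]; print(round(d["conf"],2),np.round(d["extent"]).tolist(),T[:3,:3].T@(P-T[:3,3]))
go(491,356.9,38,-1.656)
E
```

```text
t: 29.0
ee_pos: [489.8, 355.9, 133.2]
orientation: [3.137, -0.132, -0.004]
ft_force: [-1.1, -0.2, -1.4]
width: 43.6
grasp_force: 30.0
0.97 [280.0, 258.0, 82.0, 99.0] [ 11.83  -0.32 -20.03]
0.92 [360.0, 263.0, 49.0, 45.0] [  7.83  42.26 -19.92]
0.45 [276.0, 300.0, 45.0, 9.0] [-14.44   1.01 -19.96]
shift [ 0.04 -0.05  2.4 ] turn [0.02 0.02 0.  ]
```

View pics/w9.png

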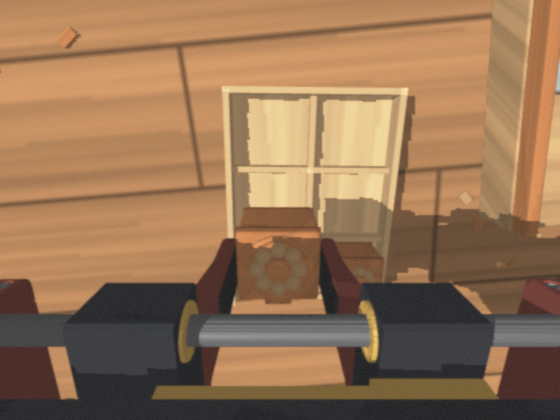

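```bash
python3 -m jog '[[0.03,-0.03,0.7,0,0,0,0.3],[0,0,0.7,0,0,0,0.3],[0,0,0.6,0,0,0,0.3],[0,0,0.35,0,0,0,0.3],[0,0,0.02,0,0,0,0.3],[0,0,0,0,0,0,0.3]]'
python3 -m jog '[[0,0,0.02,0,0,0,0.66],[0,0,0,0,0,0,0.66],[0,0,0,0,0,0,0.66],[0,0,-0.7,0,0,0,0.66],[0,0,-0.7,0,0,0,0.66],[0,0,-0.7,0,0,0,0.66],[0,0,-0.7,0,0,0,0.66],[0,0,0,0,0,0,0.66],[0,0,0,0,0,0,0.66]]'
python3 - <<'E'
from h import *
arc(543.5,-147,145,0.039)
E
```

```text
t: 29.7
ee_pos: [492.2, 357.4, 40.7]
orientation: [3.139, -0.134, -0.0]
ft_force: [-0.7, -0.6, -0.1]
width: 43.5
grasp_force: 30.0
t: 30.6
ee_pos: [492.4, 357.8, 152.3]
orientation: [-3.138, 0.134, -0.002]
ft_force: [-0.5, -0.4, 0.1]
width: 57.9
grasp_force: 0.0
17 rows of [-0.484, 0.69, 0.01, 0.0, -0.001, -0.952]
```

```bash
python3 -m jog '[[-0.484,0.69,0.01,0,0,-0.952,0.8],[-0.484,0.69,0.01,0,0,-0.952,0.8],[-0.484,0.69,0.01,0,0,-0.952,0.8],[-0.484,0.69,0.01,0,0,-0.952,0.8],[-0.484,0.69,0.01,0,0,-0.952,0.8],[-0.484,0.69,0.01,0,0,-0.952,0.8],[-0.484,0.69,0.01,0,0,-0.952,0.8],[-0.484,0.69,0.01,0,0,-0.952,0.8],[-0.484,0.69,0.01,0,0,-0.952,0.8],[-0.484,0.69,0.01,0,0,-0.952,0.8],[-0.484,0.69,0.01,0,0,-0.952,0.8],[-0.484,0.69,0.01,0,0,-0.952,0.8],[-0.484,0.69,0.01,0,0,-0.952,0.8],[-0.484,0.69,0.01,0,0,-0.952,0.8],[-0.484,0.69,0.01,0,0,-0.952,0.8],[-0.484,0.69,0.01,0,0,-0.952,0.8],[-0.484,0.69,0.01,0,0,-0.952,0.8],[0,0,0,0,0,0,0.8],[0,0,0,0,0,0,0.8]]'
python3 - <<'E'
from h import *
c,im=snap("wrist","w10"); print(ctrl.get_obs()["ee_pos"],yaw())
for d in det("block0","wrist"): print(round(d["conf"],2),np.round(d["extent"]).tolist(),px2w(c,cen(d),92)[0,:2].tolist())
go(543.5,-147,74,.039)
E
```

```text
t: 32.5
ee_pos: [541.8, -146.9, 143.1]
orientation: [-2.179, -2.259, 0.002]
ft_force: [-0.1, 0.1, -0.5]
width: 70.2
grasp_force: 0.0
[ 541.29 -146.36  143.32] 0.03700806573263407
0.68 [276.0, 212.0, 60.0, 76.0] [540.4311394274788, -140.07851036976353]
shift [-0.03  0.06  1.74] turn [-0.03 -0.01 -0.01]
```

View pics/w10.png

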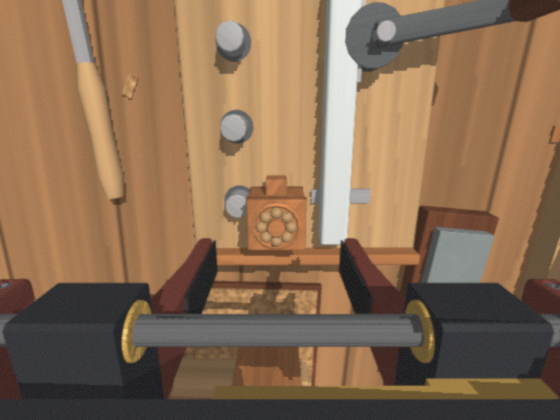

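```bash
python3 -m jog '[[0,0.05,0.6,0,0,0,0.8],[0,0,0.6,0,0,0,0.8],[0,0,0.54,0,0,0,0.8],[0,0,0,0,0,0,0.8],[0,0,0,0,0,0,0.3],[0,0,0,0,0,0,0.3],[0,0,0,0,0,0,0.3],[0,0,0,0,0,0,0.3],[0,0,0,0,0,0,0.3]]'
python3 -m jog '[[0,0,-0.7,0,0,0,0.3],[0,0,-0.7,0,0,0,0.3],[0,0,-0.7,0,0,0,0.3],[0,0,0,0,0,0,0.3],[0,0,0,0,0,0,0.3]]'
python3 - <<'E'
from h import *
arc(485.5,284.1,145,1.486,17)
E
```

```text
t: 33.5
ee_pos: [545.4, -147.0, 76.2]
orientation: [2.178, 2.263, 0.001]
ft_force: [-2.1, 1.0, 7.1]
width: 43.4
grasp_force: 30.0
t: 34.0
ee_pos: [545.1, -147.0, 159.5]
orientation: [2.178, 2.263, 0.001]
ft_force: [1.1, -0.1, -1.8]
width: 44.1
grasp_force: 30.0
17 rows of [0.584, 0.385, 0.021, 0.0, 0.001, -0.813]
```

```bash
python3 -m jog '[[0.584,0.385,0.021,0,0,-0.813,0.3],[0.584,0.385,0.021,0,0,-0.813,0.3],[0.584,0.385,0.021,0,0,-0.813,0.3],[0.584,0.385,0.021,0,0,-0.813,0.3],[0.584,0.385,0.021,0,0,-0.813,0.3],[0.584,0.385,0.021,0,0,-0.813,0.3],[0.584,0.385,0.021,0,0,-0.813,0.3],[0.584,0.385,0.021,0,0,-0.813,0.3],[0.584,0.385,0.021,0,0,-0.813,0.3],[0.584,0.385,0.021,0,0,-0.813,0.3],[0.584,0.385,0.021,0,0,-0.813,0.3],[0.584,0.385,0.021,0,0,-0.813,0.3],[0.584,0.385,0.021,0,0,-0.813,0.3],[0.584,0.385,0.021,0,0,-0.813,0.3],[0.584,0.385,0.021,0,0,-0.813,0.3],[0.584,0.385,0.021,0,0,-0.813,0.3],[0.584,0.385,0.021,0,0,-0.813,0.3],[0,0,0,0,0,0,0.3],[0,0,0,0,0,0,0.3]]'
python3 - <<'E'
from h import *
c,im=snap("wrist","w11"); T=tool()
for d in det("block0","wrist"): 
    P=px2w(c,cen(d),55)[0]; print(round(d["conf"],2),np.round(d["extent"]).tolist(),P)
go(485.5,284.1,38,1.486)
E
```

```text
t: 35.9
ee_pos: [484.8, 284.2, 143.6]
orientation: [-0.133, -3.137, 0.002]
ft_force: [1.1, -0.4, -0.9]
width: 43.7
grasp_force: 30.0
0.72 [279.0, 121.0, 57.0, 62.0] [417.77 290.4   55.  ]
0.71 [277.0, 249.0, 86.0, 106.0] [525.64 279.93  55.  ]
0.67 [362.0, 204.0, 59.0, 65.0] [486.16 352.88  55.  ]
0.66 [368.0, 122.0, 70.0, 70.0] [422.8  358.48  55.  ]
0.24 [16.0, 250.0, 26.0, 30.0] [500.6   47.22  55.  ]
shift [0.01 0.01 2.65] turn [-0.01 -0.01 -0.02]
```

View pics/w11.png

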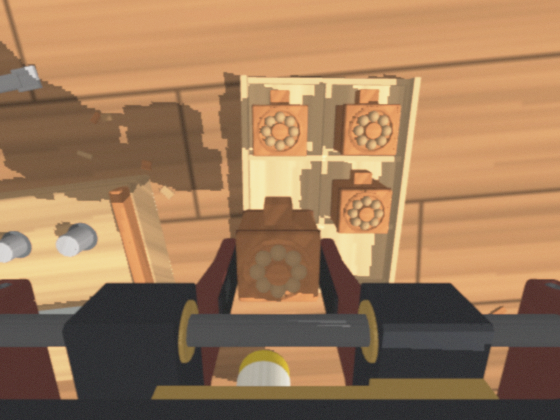

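```bash
python3 -m jog '[[0.01,0.01,0.7,0,0,0,0.3],[0,0,0.7,0,0,0,0.3],[0,0,0.7,0,0,0,0.3],[0,0,0.4,0,0,0,0.3],[0,0,0.18,0,0,0,0.3],[0,0,0,0,0,0,0.3]]'
python3 -m jog '[[0,0,0.02,0,0,0,0.66],[0,0,0,0,0,0,0.66],[0,0,0,0,0,0,0.66],[0,0,-0.7,0,0,0,0.66],[0,0,-0.7,0,0,0,0.66],[0,0,-0.7,0,0,0,0.66],[0,0,-0.7,0,0,0,0.66],[0,0,0,0,0,0,0.66],[0,0,0,0,0,0,0.66]]'
python3 - <<'E'
from h import *
arc(500,-150,300,0); print(ctrl.get_obs()["qpos"])
E
```

```text
t: 36.6
ee_pos: [485.8, 283.8, 37.2]
orientation: [-0.136, -3.138, 0.001]
ft_force: [0.0, -0.3, -0.8]
width: 43.9
grasp_force: 30.0
t: 37.5
ee_pos: [485.5, 284.9, 149.4]
orientation: [0.134, 3.137, 0.001]
ft_force: [-1.3, -0.7, 0.2]
width: 57.6
grasp_force: 0.0
15 rows of [-0.578, -0.548, -0.251, 0.001, 0.0, 0.946]
[ 0.51  0.43  1.82 -0.    0.89 -0.98]
```

```bash
python3 -m jog '[[-0.578,-0.548,-0.251,0,0,0.946,0.8],[-0.578,-0.548,-0.251,0,0,0.946,0.8],[-0.578,-0.548,-0.251,0,0,0.946,0.8],[-0.578,-0.548,-0.251,0,0,0.946,0.8],[-0.578,-0.548,-0.251,0,0,0.946,0.8],[-0.578,-0.548,-0.251,0,0,0.946,0.8],[-0.578,-0.548,-0.251,0,0,0.946,0.8],[-0.578,-0.548,-0.251,0,0,0.946,0.8],[-0.578,-0.548,-0.251,0,0,0.946,0.8],[-0.578,-0.548,-0.251,0,0,0.946,0.8],[-0.578,-0.548,-0.251,0,0,0.946,0.8],[-0.578,-0.548,-0.251,0,0,0.946,0.8],[-0.578,-0.548,-0.251,0,0,0.946,0.8],[-0.578,-0.548,-0.251,0,0,0.946,0.8],[-0.578,-0.548,-0.251,0,0,0.946,0.8]]'
python3 - <<'E'
from h import *
arc(460,-325,320,-np.pi/2); snap("top","t12")
E
```

```text
t: 39.0
ee_pos: [498.7, -151.3, 298.1]
orientation: [-2.225, -2.215, 0.002]
ft_force: [0.5, -0.0, -0.0]
width: 70.4
grasp_force: 0.0
16 rows of [-0.268, 0.153, -0.035, -0.002, 0.001, 0.935]
```

```bash
python3 -m jog '[[-0.268,0.153,-0.035,0,0,0.935,0.8],[-0.268,0.153,-0.035,0,0,0.935,0.8],[-0.268,0.153,-0.035,0,0,0.935,0.8],[-0.268,0.153,-0.035,0,0,0.935,0.8],[-0.268,0.153,-0.035,0,0,0.935,0.8],[-0.268,0.153,-0.035,0,0,0.935,0.8],[-0.268,0.153,-0.035,0,0,0.935,0.8],[-0.268,0.153,-0.035,0,0,0.935,0.8],[-0.268,0.153,-0.035,0,0,0.935,0.8],[-0.268,0.153,-0.035,0,0,0.935,0.8],[-0.268,0.153,-0.035,0,0,0.935,0.8],[-0.268,0.153,-0.035,0,0,0.935,0.8],[-0.268,0.153,-0.035,0,0,0.935,0.8],[-0.268,0.153,-0.035,0,0,0.935,0.8],[-0.268,0.153,-0.035,0,0,0.935,0.8],[-0.268,0.153,-0.035,0,0,0.935,0.8],[0,0,0,0,0,0,0.8],[0,0,0,0,0,0,0.8]]'
python3 - <<'E'
from h import *
c,im=snap("wrist","w12"); _,t=snap("top","t13")
a=np.hstack([im[20:330,90:490],cv2.resize(t[150:305,90:290],None,fx=2,fy=2)])
cv2.imwrite("pics/c12.png",a[:,:,::-1])
for n in ("mallet","pad"):
  for d in det(n,"wrist",2):
    q,_=cv2.findContours(d["pixels"].astype(np.uint8),0,1); r=cv2.minAreaRect(max(q,key=len)); print(n,d["conf"],r)
E
```

```text
t: 40.85
ee_pos: [461.7, -323.8, 320.7]
orientation: [-3.14, -0.01, 0.002]
ft_force: [-0.0, 0.1, 0.1]
width: 70.0
grasp_force: 0.0
mallet 0.96 ((283.0, 158.0), (152.0, 44.0), 90.0)
mallet 0.39 ((98.0, 86.0), (172.0, 196.0), 90.0)
pad 0.87 ((272.5, 132.5), (117.0, 97.0), 90.0)
pad 0.27 ((52.0, 140.5), (15.0, 24.0), 90.0)
```

View pics/c12.png

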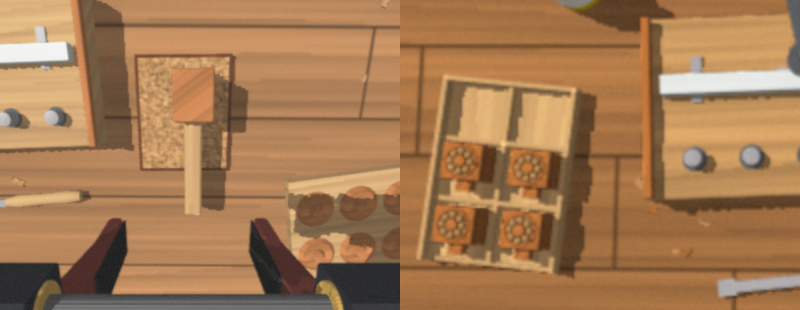

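```bash
python3 - <<'E'
from h import *
c=cam("wrist"); o=np.array([90,20])
print("head",px2w(c,o+[[171,67],[214,67],[214,122],[171,122]],90)[:,:2]); print("hend",px2w(c,o+[[193,214],[193,130]],65)[:,:2])
P=px2w(c,o+[[136,55],[234,55],[232,170],[139,170]],10)[:,:2]; print("pad",P,P.mean(0))
ct=cam("top"); print("oilstone etc ok")
arc(530,-330,200,-np.pi/2)
E
```

```text
head [[ 570.6  -303.36]
 [ 570.89 -354.48]
 [ 506.59 -356.4 ]
 [ 506.28 -302.73]]
hend [[ 373.19 -331.97]
 [ 493.7  -330.72]]
pad [[ 592.17 -249.87]
 [ 592.94 -388.59]
 [ 425.57 -393.52]
 [ 424.74 -247.53]] [ 508.85 -319.88]
oilstone etc ok
4 rows of [0.424, 0.041, 0.759, -0.001, 0.001, 0.014]
```

```bash
python3 -m jog '[[0.42,0.04,0.759,0,0,-0.04,1],[0.42,0.04,0.759,0,0,-0.04,1],[0.42,0.04,0.759,0,0,-0.04,1],[0.42,0.04,0.759,0,0,-0.04,1],[0,0,0,0,0,0,1],[0,0,0,0,0,0,1]]'
python3 - <<'E'
from h import *
c,im=snap("wrist","w14")
a=im[:,:,::-1].copy()
for P,col in (([[505,-303.5,90],[569,-303.5,90],[569,-355.5,90],[505,-355.5,90]],(255,0,0)),):
    cv2.polylines(a,[w2px(c,P).astype(np.int32)],True,col,1)
cv2.imwrite("pics/c14.png",a)
go(529,-329.5,52,-1.554)
E
```

```text
t: 41.65
ee_pos: [528.9, -329.4, 200.1]
orientation: [-3.141, -0.034, 0.002]
ft_force: [0.3, 0.8, 0.2]
width: 88.0
grasp_force: 0.0
shift [-0.   -0.01  3.73] turn [ 0.   -0.    0.04]
```

View pics/c14.png

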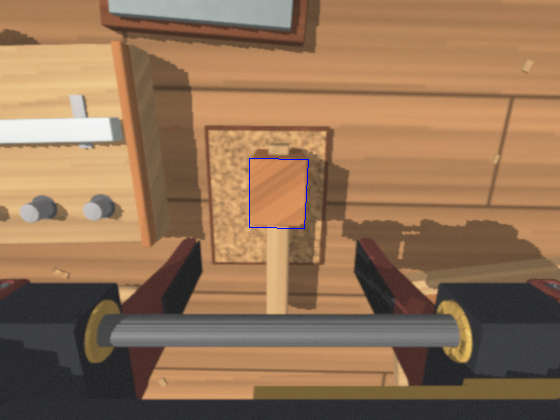

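```bash
python3 - <<'E'
from h import *
c=cam("wrist")
P=px2w(c,[[206,126],[331,126],[323,264],[212,265]],10)[:,:2]; print("pad",P,P.mean(0))
Q=px2w(c,[[249,158],[308,158],[305,228],[248,228]],90)[:,:2]; print("head",Q.mean(0))
E
python3 -m jog '[[0,0,0.8,0,0,0,1],[0,0,0.8,0,0,0,1],[0,0,0.8,0,0,0,1],[0,0,0.7,0,0,0,1],[0,0,0.6,0,0,0,1],[0,0,0,0,0,0,1],[0,0,0,0,0,0,0.2],[0,0,0,0,0,0,0.2],[0,0,0,0,0,0,0.2],[0,0,0,0,0,0,0.2],[0,0,0,0,0,0,0.2],[0,0,0,0,0,0,0.2]]'
```

```text
pad [[ 592.85 -249.56]
 [ 595.78 -387.66]
 [ 427.18 -389.41]
 [ 422.85 -249.52]] [ 509.67 -319.04]
head [ 537.48 -329.74]
t: 42.9
ee_pos: [529.4, -330.0, 53.3]
orientation: [3.141, 0.033, 0.001]
ft_force: [-1.6, 1.6, 6.5]
width: 52.0
grasp_force: 30.0
```

```bash
python3 -m jog '[[0,0,-0.6,0,0,0,0.2],[0,0,-0.8,0,0,0,0.2],[0,0,-0.8,0,0,0,0.2],[0,0,-0.8,0,0,0,0.2],[0,0,0,0,0,0,0.2],[0,0,0,0,0,0,0.2]]'
python3 - <<'E'
from h import *
c,im=snap("wrist","w15")
for n in ("mallet",):
  for d in det(n,"wrist",2): print(n,d["conf"],d["extent"])
for d in det("dog0","wrist"): print("dog",round(d["conf"],2),np.round(d["extent"]).tolist(),px2w(c,cen(d),64)[0,:2].tolist())
arc(508.3,-142,172,-1.554)
E
```

```text
t: 43.5
ee_pos: [528.6, -329.6, 171.8]
orientation: [-3.141, -0.033, 0.0]
ft_force: [-0.2, 0.3, -6.1]
width: 52.0
grasp_force: 30.0
mallet 0.71 [281.2, 274.5, 110.6, 217.7]
dog 0.91 [83.0, 220.0, 27.0, 30.0] [512.1129422959741, -147.98791452534527]
dog 0.87 [16.0, 222.0, 32.0, 23.0] [508.9201795890177, -88.20147619909625]
6 rows of [-0.066, -0.78, -0.007, -0.004, 0.006, 0.006]
```

```bash
python3 -m jog '[[-0.066,-0.78,0,0,0,0,0.2],[-0.066,-0.78,0,0,0,0,0.2],[-0.066,-0.78,0,0,0,0,0.2],[-0.066,-0.78,0,0,0,0,0.2],[-0.066,-0.78,0,0,0,0,0.2],[-0.066,-0.78,0,0,0,0,0.2],[0,0,0,0,0,0,0.2],[0,0,0,0,0,0,0.2]]'
python3 - <<'E'
from h import *
c,im=snap("wrist","w16"); _,t=snap("top","t16"); ct=cam("top")
for d in det("mallet","wrist",1): print(d["conf"],d["extent"])
for d in det("dog0","wrist"): print("dog",round(d["conf"],2),np.round(d["extent"]).tolist(),px2w(c,cen(d),62)[0,:2].tolist())
for d in det("dog0","top"): print("topdog",round(d["conf"],2),np.round(d["extent"]).tolist(),px2w(ct,cen(d),62)[0,:2].tolist())
go(508.3,-142,88,-1.554)
E
```

```text
t: 44.45
ee_pos: [508.8, -142.4, 171.3]
orientation: [-3.141, -0.035, 0.003]
ft_force: [0.6, -0.0, -5.3]
width: 52.2
grasp_force: 30.0
0.91 [278.8, 275.6, 112.4, 219.5]
dog 0.96 [146.0, 204.0, 27.0, 29.0] [505.2398210661296, -20.768248959715592]
dog 0.94 [210.0, 204.0, 29.0, 23.0] [507.34552844372297, -80.84600633047216]
dog 0.85 [80.0, 207.0, 28.0, 26.0] [503.07535042011483, 39.1967504634616]
dog 0.84 [14.0, 209.0, 28.0, 25.0] [500.673271593657, 98.68093137646309]
topdog 0.47 [296.0, 227.0, 12.0, 9.0] [500.9884101252643, -19.634064944033366]
topdog 0.41 [236.0, 230.0, 9.0, 11.0] [495.8607377935709, 103.04580677274633]
shift [-0.02 -0.05  2.1 ] turn [0.   0.   0.03]
```

```bash
python3 -m jog '[[0,0,1,0,0,0,0.2],[0,0,1,0,0,0,0.2],[0,0,0.1,0,0,0,0.2]]'; python3 -m jog '[[0,0,0,0,0,0,0.2]]'; python3 -m jog '[[0,0,-1,0,0,0,0.2],[0,0,-1,0,0,0,0.2],[0,0,0,0,0,0,0.2],[0,0,0,0,0,0,0.2]]'; python3 - <<'E'
from h import *
snap("wrist","w17")
for d in det("mallet","wrist",1): print(d["conf"],d["extent"])
E
```

```text
t: 45.0
ee_pos: [510.5, -144.3, 86.9]
orientation: [3.141, 0.031, 0.002]
ft_force: [-0.4, -0.7, 18.1]
width: 52.3
grasp_force: 30.0
t: 45.1
ee_pos: [509.6, -143.8, 87.8]
orientation: [-3.141, -0.031, 0.001]
ft_force: [0.2, -0.2, -4.2]
width: 51.8
grasp_force: 30.0
t: 45.5
ee_pos: [509.5, -143.4, 169.0]
orientation: [3.141, 0.032, 0.003]
ft_force: [-0.5, 0.5, -4.8]
width: 51.5
grasp_force: 30.0
0.67 [279.8, 274.2, 118.4, 223.2]
```

```bash
python3 -m jog '[[0,0,1,0,0,0,0.2],[0,0,1,0,0,0,0.2],[0,0,0.18,0,0,0,0.2]]'; python3 -m jog '[[0,0,0,0,0,0,0.2]]';  python3 -m jog '[[0,0,0,0,0,0,0.2]]'; python3 -m jog '[[0,0,-1,0,0,0,0.2],[0,0,-1,0,0,0,0.2],[0,0,0,0,0,0,0.2],[0,0,0,0,0,0,0.2]]'; python3 - <<'E'
from h import *
snap("wrist","w18")
for d in det("mallet","wrist",1): print(d["conf"],d["extent"])
E
```

```text
t: 45.9
ee_pos: [508.5, -143.1, 79.2]
orientation: [-3.141, -0.032, 0.004]
ft_force: [-7.9, 2.4, 42.1]
width: 51.9
grasp_force: 30.0
t: 46.0
ee_pos: [508.2, -142.9, 79.4]
orientation: [-3.14, -0.032, 0.005]
ft_force: [0.3, 0.3, -4.6]
width: 51.8
grasp_force: 30.0
t: 46.1
ee_pos: [508.1, -142.7, 79.7]
orientation: [-3.14, -0.032, 0.005]
ft_force: [-0.4, -0.7, -5.1]
width: 51.9
grasp_force: 30.0
t: 46.5
ee_pos: [509.0, -142.9, 161.0]
orientation: [3.141, 0.033, 0.0]
ft_force: [0.4, 0.4, -4.8]
width: 51.9
grasp_force: 30.0
0.78 [278.9, 276.6, 120.2, 222.0]
```

```bash
python3 - <<'E'
from h import *
arc(505.9,-80.5,162,-1.554,3)
E
python3 -m jog '[[-0.025,-0.52,0,0,0,0,0.2],[-0.025,-0.52,0,0,0,0,0.2],[-0.025,-0.52,0,0,0,0,0.2],[0,0,0,0,0,0,0.2],[0,0,0,0,0,0,0.2]]'
cat > dogs.py <<'E'
from h import *
import sys
c,im=snap("wrist",sys.argv[1]); print(tool()[:3,3])
E=[(508.3-2.4*k,-142+62*k) for k in range(5)]
for d in det("mallet","wrist",1): print("mallet",d["extent"])
for d in det("dog0","wrist",8):
    p=cen(d); e=d["extent"]
    zs=np.arange(35,75,1.); P=px2w(c,np.repeat([p],len(zs),0),zs)
    k=int(round((px2w(c,p,58)[0,1]+142)/62)); 
    print("dog",k,round(d["conf"],2),np.round(e).tolist(),int(d["pixels"].sum()),[np.round(px2w(c,p,z)[0,:2]-np.array(E[min(max(k,0),4)]),1).tolist() for z in (45,62)])
E
python3 dogs.py w19
```

```text
3 rows of [-0.005, -0.517, -0.021, -0.003, 0.01, 0.013]
t: 47.1
ee_pos: [504.0, -80.3, 159.8]
orientation: [-3.141, -0.035, 0.004]
ft_force: [0.7, -0.9, -4.4]
width: 52.4
grasp_force: 30.0
[504.36 -80.78 160.06]
mallet [278.9, 275.8, 119.6, 221.2]
dog 4 0.85 [69.0, 207.0, 39.0, 29.0] 709 [[-3.7, 8.0], [1.8, -3.8]]
dog 2 0.84 [209.0, 206.0, 28.0, 29.0] 532 [[-3.0, 2.5], [2.1, -1.4]]
dog 3 0.82 [140.0, 207.0, 27.0, 30.0] 554 [[-3.2, 4.7], [2.1, -3.2]]
```

```bash
cat > pin.py <<'E'
from h import *
import sys
# grey pixels near each pin: centroid, area; compare with flush / raised predictions
im=cv2.imread(f"pics/{sys.argv[1]}.png"); c=cam("wrist") if len(sys.argv)<3 else cam("wrist")
hsv=cv2.cvtColor(im,cv2.COLOR_BGR2HSV); g=((hsv[:,:,1]<60)&(hsv[:,:,2]>70)).astype(np.uint8)
for k in range(5):
    E=np.array([508.3-2.4*k,-142+62*k])
    p=w2px(c,[[*E,45],[*E,63]])
    q=p.mean(0).astype(int); w=28; x0,y0=max(q[0]-w,0),max(q[1]-w,0)
    if not(0<=q[0]<560 and 0<=q[1]<400): continue
    n,l,s,ct=cv2.connectedComponentsWithStats(g[y0:y0+2*w,x0:x0+2*w])
    print(k,"pred45",p[0].round(),"pred63",p[1].round(),[(s[i][4],(s[i][:4]+[x0,y0,0,0]).tolist(),(ct[i]+[x0,y0]).round().tolist()) for i in range(1,n) if s[i][4]>40])
E
python3 pin.py w19
```

```text
0 pred45 [343. 199.] pred63 [347. 205.] []
1 pred45 [276. 200.] pred63 [276. 206.] []
2 pred45 [210. 202.] pred63 [205. 207.] [(np.int32(620), [195, 187, 29, 31], [208.0, 202.0])]
3 pred45 [143. 203.] pred63 [135. 208.] [(np.int32(694), [126, 189, 33, 29], [141.0, 203.0])]
4 pred45 [ 77. 204.] pred63 [ 64. 210.] [(np.int32(870), [51, 190, 41, 31], [71.0, 205.0])]
```

```bash
python3 -m jog '[[0.04,0,1,0,0,0,0.2],[0,0,0.97,0,0,0,0.2]]'; python3 -m jog '[[0,0,0,0,0,0,0.2]]';  python3 -m jog '[[0,0,-1,0,0,0,0.2],[0,0,-1,0,0,0,0.2],[0,0,0,0,0,0,0.2],[0,0,0,0,0,0,0.2]]'; python3 -m jog '[[0,-0.52,0,0,0,0,0.2],[0,-0.52,0,0,0,0,0.2],[0,-0.5,0,0,0,0,0.2],[0,0,0,0,0,0,0.2],[0,0,0,0,0,0,0.2]]'
python3 dogs.py w20; python3 pin.py w20
```

```text
t: 47.45
ee_pos: [509.5, -81.9, 83.2]
orientation: [3.14, 0.031, 0.011]
ft_force: [1.4, -0.4, 13.0]
width: 51.8
grasp_force: 30.0
t: 47.55
ee_pos: [505.8, -81.3, 79.5]
orientation: [-3.141, -0.031, 0.005]
ft_force: [-0.1, 0.2, -4.3]
width: 51.5
grasp_force: 30.0
t: 47.95
ee_pos: [506.9, -81.1, 163.3]
orientation: [3.141, 0.032, 0.003]
ft_force: [-0.4, -0.0, -5.8]
width: 51.8
grasp_force: 30.0
t: 48.45
ee_pos: [504.3, -19.1, 161.2]
orientation: [3.141, 0.034, -0.004]
ft_force: [-0.4, 0.2, -4.4]
width: 51.8
grasp_force: 30.0
[504.57 -19.44 161.4 ]
mallet [278.9, 275.5, 122.7, 221.7]
dog 3 0.95 [208.0, 207.0, 22.0, 26.0] 456 [[-2.6, 3.6], [2.6, -0.4]]
dog 4 0.65 [139.0, 208.0, 27.0, 29.0] 585 [[-3.9, 5.4], [1.5, -2.5]]
0 pred45 [408. 200.] pred63 [417. 206.] [(np.int32(411), [397, 186, 28, 27], [412.0, 196.0])]
1 pred45 [342. 201.] pred63 [346. 207.] []
2 pred45 [276. 203.] pred63 [275. 208.] []
3 pred45 [209. 204.] pred63 [205. 210.] [(np.int32(539), [196, 190, 26, 29], [207.0, 203.0])]
4 pred45 [143. 205.] pred63 [135. 211.] [(np.int32(749), [123, 191, 35, 31], [140.0, 206.0])]
```

```bash
python3 - <<'E'
import cv2,numpy as np
im=cv2.imread("pics/w20.png"); g=cv2.cvtColor(im,cv2.COLOR_BGR2GRAY); s=cv2.cvtColor(im,cv2.COLOR_BGR2HSV)[:,:,1]
for y in range(180,220,3): print(y,g[y,390:432:2].tolist(),"|",s[y,390:432:2].tolist())
print()
for y in range(183,228,4): print(y,g[y,118:166:2].tolist())
E
```

```text
180 [168, 170, 167, 170, 168, 169, 170, 168, 168, 168, 169, 167, 169, 168, 169, 168, 168, 170, 170, 166, 168] | [114, 112, 113, 111, 111, 113, 111, 113, 112, 112, 113, 111, 113, 115, 114, 112, 113, 111, 112, 115, 114]
183 [171, 166, 167, 168, 166, 168, 169, 167, 170, 168, 167, 169, 165, 168, 168, 169, 168, 169, 166, 169, 168] | [111, 112, 114, 112, 112, 112, 113, 115, 112, 114, 111, 113, 115, 111, 113, 113, 115, 113, 116, 114, 112]
186 [162, 161, 162, 162, 163, 160, 161, 159, 150, 136, 121, 119, 119, 136, 150, 159, 161, 160, 160, 161, 161] | [112, 112, 110, 111, 112, 112, 114, 112, 101, 76, 55, 47, 51, 81, 99, 112, 112, 112, 114, 112, 110]
189 [162, 160, 165, 160, 161, 156, 131, 108, 103, 105, 105, 102, 101, 105, 101, 112, 149, 161, 163, 164, 165] | [110, 114, 108, 113, 112, 110, 80, 14, 2, 5, 5, 5, 3, 5, 5, 28, 96, 113, 113, 114, 110]
192 [150, 169, 168, 170, 156, 109, 103, 105, 105, 104, 104, 102, 102, 104, 102, 101, 106, 148, 169, 170, 172] | [113, 111, 112, 112, 104, 34, 2, 2, 2, 7, 5, 7, 12, 7, 10, 5, 12, 96, 114, 113, 110]
195 [101, 106, 119, 117, 105, 99, 103, 101, 100, 101, 1
[... 2430 characters left out ...]
3, 178, 176, 178, 177, 174, 178, 171, 168, 154, 102, 89, 88, 86, 86, 78, 66, 75, 100, 107, 105]
211 [174, 172, 172, 178, 178, 177, 174, 174, 174, 174, 169, 166, 165, 149, 94, 89, 87, 81, 65, 66, 90, 102, 99, 101]
215 [168, 170, 169, 172, 175, 176, 172, 173, 170, 169, 169, 167, 165, 142, 91, 82, 65, 65, 78, 99, 97, 96, 99, 100]
219 [162, 161, 159, 162, 163, 168, 173, 171, 165, 168, 167, 163, 137, 141, 152, 152, 158, 157, 130, 91, 88, 87, 101, 108]
223 [155, 155, 156, 154, 155, 157, 155, 149, 146, 145, 148, 149, 149, 146, 148, 148, 149, 149, 149, 150, 146, 148, 149, 148]
227 [150, 150, 153, 148, 150, 151, 150, 150, 152, 151, 151, 154, 153, 154, 153, 155, 152, 155, 154, 154, 151, 155, 154, 153]
```

```bash
python3 -m jog '[[0,0,1,0,0,0,0.2],[0,0,1,0,0,0,0.2],[0,0,0.05,0,0,0,0.2]]'; python3 -m jog '[[0,0,0,0,0,0,0.2]]';  python3 -m jog '[[0,0,-1,0,0,0,0.2],[0,0,-1,0,0,0,0.2],[0,0,0,0,0,0,0.2],[0,0,0,0,0,0,0.2]]'; python3 -m jog '[[0,-0.52,0,0,0,0,0.2],[0,-0.52,0,0,0,0,0.2],[0,-0.5,0,0,0,0,0.2],[0,0,0,0,0,0,0.2],[0,0,0,0,0,0,0.2]]'
python3 dogs.py w21; python3 pin.py w21; python3 - <<'E'
from h import *
go(501.1,44,78)
E
```

```text
t: 48.9
ee_pos: [505.2, -19.8, 77.9]
orientation: [3.141, 0.031, -0.002]
ft_force: [-0.5, 0.5, -4.7]
width: 51.9
grasp_force: 30.0
t: 49.0
ee_pos: [504.7, -19.6, 79.7]
orientation: [-3.141, -0.031, 0.004]
ft_force: [0.1, 0.5, -4.6]
width: 51.3
grasp_force: 30.0
t: 49.4
ee_pos: [505.7, -19.3, 161.7]
orientation: [3.141, 0.032, 0.004]
ft_force: [-1.2, 0.6, -5.5]
width: 51.9
grasp_force: 30.0
t: 49.9
ee_pos: [502.9, 42.4, 159.2]
orientation: [3.141, 0.034, -0.004]
ft_force: [0.8, -1.0, -5.7]
width: 52.0
grasp_force: 30.0
[503.17  42.1  159.44]
mallet [279.7, 274.4, 126.0, 221.0]
dog 4 0.65 [206.0, 210.0, 23.0, 29.0] 491 [[-3.5, 3.6], [1.9, -0.4]]
0 pred45 [476. 201.] pred63 [488. 206.] [(np.int32(608), [464, 187, 29, 27], [478.0, 200.0])]
1 pred45 [409. 202.] pred63 [417. 208.] [(np.int32(383), [397, 188, 28, 28], [413.0, 198.0])]
2 pred45 [342. 203.] pred63 [346. 209.] []
3 pred45 [275. 204.] pred63 [275. 210.] []
4 pred45 [208. 205.] pred63 [204. 211.] [(np.int32(584), [194, 192, 27, 31], [206.0, 206.0])]
shift [-0.06 -0.06  2.05] turn [ 0.    0.01 -0.  ]
```

```bash
python3 -m jog '[[-0.03,-0.05,1,0,0,0,0.2],[0,0,1,0,0,0,0.2],[0,0,0.07,0,0,0,0.2]]'; python3 -m jog '[[0,0,0,0,0,0,0.2]]';  python3 -m jog '[[0,0,-1,0,0,0,0.2],[0,0,-1,0,0,0,0.2],[0,0,0,0,0,0,0.2],[0,0,0,0,0,0,0.2]]'; python3 -m jog '[[0,-0.52,0,0,0,0,0.2],[0,-0.52,0,0,0,0,0.2],[0,-0.5,0,0,0,0,0.2],[0,0,0,0,0,0,0.2],[0,0,0,0,0,0,0.2]]'
python3 dogs.py w22; python3 pin.py w22; python3 - <<'E'
from h import *
go(498.7,106,78)
E
```

```text
t: 50.35
ee_pos: [503.1, 43.9, 75.5]
orientation: [-3.141, -0.031, 0.001]
ft_force: [0.5, 0.8, -4.5]
width: 52.1
grasp_force: 30.0
t: 50.45
ee_pos: [502.2, 43.8, 76.7]
orientation: [3.141, 0.031, -0.004]
ft_force: [-0.1, 0.2, -4.0]
width: 51.8
grasp_force: 30.0
t: 50.85
ee_pos: [503.1, 44.2, 158.6]
orientation: [-3.141, -0.032, -0.004]
ft_force: [0.5, 0.1, -5.0]
width: 52.3
grasp_force: 30.0
t: 51.35
ee_pos: [500.3, 105.8, 156.2]
orientation: [3.141, 0.034, -0.004]
ft_force: [-0.5, 0.1, -4.8]
width: 51.7
grasp_force: 30.0
[500.52 105.49 156.48]
mallet [279.2, 273.6, 131.7, 224.2]
dog 4 0.41 [277.0, 275.0, 131.0, 225.0] 19004 [[-49.3, -1.3], [-41.2, -1.2]]
0 pred45 [547. 200.] pred63 [564. 206.] [(np.int32(567), [535, 186, 25, 28], [548.0, 200.0])]
1 pred45 [479. 201.] pred63 [492. 207.] [(np.int32(620), [467, 187, 29, 28], [481.0, 201.0])]
2 pred45 [411. 203.] pred63 [420. 208.] [(np.int32(491), [399, 189, 29, 28], [415.0, 201.0])]
3 pred45 [344. 204.] pred63 [348. 210.] [(np.int32(215), [335, 190, 25, 28], [348.0, 201.0])]
4 pred45 [277. 205.] pred63 [277. 211.] []
shift [-0.06 -0.02  1.98] turn [ 0.    0.01 -0.  ]
```

```bash
python3 -m jog '[[-0.03,-0.02,1,0,0,0,0.2],[0,0,1,0,0,0,0.2],[0,0,0.09,0,0,0,0.2]]'; python3 -m jog '[[0,0,0,0,0,0,0.2]]';  python3 -m jog '[[0,0,-1,0,0,0,0.2],[0,0,-1,0,0,0,0.2],[0,0,0,0,0,0,0.2],[0,0,0,0,0,0,0.2]]'; python3 -m jog '[[0,0.9,0,0,0,0,0.2],[0,0.9,0,0,0,0,0.2],[0,0.9,0,0,0,0,0.2],[0,0.9,-0.1,0,0,0,0.2],[0,0,0,0,0,0,0.2],[0,0,0,0,0,0,0.2]]'
python3 dogs.py w23; python3 pin.py w23; python3 - <<'E'
from h import *
arc(501,-320,150,-1.554)
E
```

```text
t: 51.8
ee_pos: [501.6, 106.6, 72.6]
orientation: [-3.141, -0.031, -0.002]
ft_force: [-0.4, 2.2, 17.9]
width: 52.1
grasp_force: 30.0
t: 51.9
ee_pos: [500.5, 106.2, 73.4]
orientation: [3.141, 0.031, -0.001]
ft_force: [0.0, -0.1, -5.2]
width: 51.8
grasp_force: 30.0
t: 52.3
ee_pos: [500.5, 106.4, 154.6]
orientation: [-3.141, -0.032, -0.003]
ft_force: [0.4, 0.3, -4.7]
width: 51.7
grasp_force: 30.0
t: 52.9
ee_pos: [501.9, -37.8, 156.4]
orientation: [-3.141, -0.029, 0.005]
ft_force: [-0.7, -0.1, -4.6]
width: 51.9
grasp_force: 30.0
[502.01 -37.06 156.57]
mallet [278.6, 271.9, 133.0, 227.4]
0 pred45 [393. 199.] pred63 [400. 204.] [(np.int32(169), [386, 184, 21, 14], [397.0, 189.0])]
1 pred45 [325. 200.] pred63 [328. 206.] []
2 pred45 [258. 201.] pred63 [256. 207.] []
3 pred45 [190. 202.] pred63 [185. 208.] [(np.int32(611), [175, 189, 28, 27], [189.0, 202.0])]
4 pred45 [123. 203.] pred63 [113. 209.] [(np.int32(617), [107, 190, 29, 28], [121.0, 203.0])]
8 rows of [-0.022, 0.886, 0.022, -0.0, 0.002, 0.006]
```

```bash
python3 -m jog '[[-0.022,0.886,0.02,0,0,0,0.2],[-0.022,0.886,0.02,0,0,0,0.2],[-0.022,0.886,0.02,0,0,0,0.2],[-0.022,0.886,0.02,0,0,0,0.2],[-0.022,0.886,0.02,0,0,0,0.2],[-0.022,0.886,0.02,0,0,0,0.2],[-0.022,0.886,0.02,0,0,0,0.2],[-0.022,0.886,0.02,0,0,0,0.2],[0,0,0,0,0,0,0.2],[0,0,0,0,0,0,0.2]]'
python3 - <<'E'
from h import *
c,im=snap("wrist","w24"); d=det("mallet","wrist",1)[0]; m=d["pixels"]; T=tool(); print(d["conf"],d["extent"],T[:3,3])
for r in range(150,390,12):
    x=np.flatnonzero(m[r]); print(r,(x.min(),x.max()) if len(x) else 0,end="; ")
m0=cv2.imread("pics/w15.png"); 
d=det("pad","wrist",1); print(d[0]["conf"],d[0]["extent"]) if d else 0
go(501,-320,40,-1.554)
E
```

```text
t: 54.05
ee_pos: [502.0, -320.1, 150.9]
orientation: [-3.14, -0.032, 0.002]
ft_force: [-1.0, 0.0, -5.1]
width: 52.0
grasp_force: 30.0
0.8 [279.6, 273.4, 130.3, 226.7] [ 502.02 -319.04  151.07]
150 0; 162 (np.int64(260), np.int64(294)); 174 (np.int64(233), np.int64(321)); 186 (np.int64(226), np.int64(329)); 198 (np.int64(217), np.int64(338)); 210 (np.int64(210), np.int64(345)); 222 (np.int64(209), np.int64(346)); 234 (np.int64(209), np.int64(344)); 246 (np.int64(212), np.int64(343)); 258 (np.int64(212), np.int64(342)); 270 (np.int64(213), np.int64(342)); 282 (np.int64(214), np.int64(342)); 294 (np.int64(215), np.int64(340)); 306 (np.int64(216), np.int64(339)); 318 0; 330 0; 342 0; 354 (np.int64(256), np.int64(299)); 366 (np.int64(256), np.int64(300)); 378 (np.int64(255), np.int64(298)); 0.93 [277.2, 171.4, 148.4, 151.3]
shift [-0.03  0.03  2.78] turn [-0.01  0.01  0.05]
```

```bash
python3 -m jog '[[-0.02,0.02,0.7,0,0,0,0.2],[0,0,0.7,0,0,0,0.2],[0,0,0.6,0,0,0,0.2],[0,0,0.25,0,0,0,0.2],[0,0,0,0,0,0,0.2],[0,0,0,0,0,0,0.2]]'; for i in 1; do :; done
python3 -m jog '[[0,0,0.1,0,0,0,0.2],[0,0,0.1,0,0,0,0.2],[0,0,0,0,0,0,0.2]]'
python3 -m jog '[[0,0,0.1,0,0,0,0.2],[0,0,0,0,0,0,0.2]]'
```

```text
t: 54.8
ee_pos: [502.1, -321.4, 62.4]
orientation: [3.141, 0.034, 0.001]
ft_force: [-0.6, -0.3, -4.7]
width: 51.8
grasp_force: 30.0
t: 55.1
ee_pos: [501.3, -321.5, 53.7]
orientation: [3.141, 0.032, -0.0]
ft_force: [-0.2, 0.1, -4.8]
width: 51.9
grasp_force: 30.0
t: 55.3
ee_pos: [501.1, -321.5, 49.3]
orientation: [-3.141, -0.032, 0.001]
ft_force: [0.8, 0.1, -4.5]
width: 51.7
grasp_force: 30.0
```

```bash
python3 -m jog '[[0,0.03,0.1,0,0,0,0.2],[0,0,0.05,0,0,0,0.2],[0,0,0,0,0,0,0.2]]'
python3 -m jog '[[0,0,0.05,0,0,0,0.2],[0,0,0,0,0,0,0.2]]'
python3 -m jog '[[0,0,0.05,0,0,0,0.2],[0,0,0,0,0,0,0.2]]'
```

```text
t: 55.6
ee_pos: [501.1, -322.6, 43.2]
orientation: [-3.141, -0.032, 0.001]
ft_force: [-0.6, -0.2, -4.7]
width: 52.1
grasp_force: 30.0
t: 55.8
ee_pos: [501.3, -322.7, 41.4]
orientation: [-3.141, -0.033, 0.0]
ft_force: [0.8, -0.5, -4.7]
width: 52.1
grasp_force: 30.0
t: 56.0
ee_pos: [501.3, -322.6, 39.4]
orientation: [-3.141, -0.033, 0.0]
ft_force: [-0.6, 0.4, -4.3]
width: 51.6
grasp_force: 30.0
```

```bash
python3 -m jog '[[0,-0.065,0.04,0,0,0,0.2],[0,0,0.04,0,0,0,0.2],[0,0,0,0,0,0,0.2]]'
python3 -m jog '[[0,0,0.04,0,0,0,0.2],[0,0,0,0,0,0,0.2]]'
python3 -m jog '[[0,0,0.04,0,0,0,0.2],[0,0,0,0,0,0,0.2]]'
python3 -m jog '[[0,0,0.04,0,0,0,0.2],[0,0,0,0,0,0,0.2]]'
```

```text
t: 56.3
ee_pos: [501.5, -319.9, 37.5]
orientation: [-3.141, -0.033, -0.0]
ft_force: [-2.5, 2.0, 7.3]
width: 51.9
grasp_force: 30.0
t: 56.5
ee_pos: [501.8, -319.9, 37.4]
orientation: [-3.141, -0.033, -0.001]
ft_force: [-5.8, 5.5, 21.7]
width: 52.5
grasp_force: 30.0
t: 56.7
ee_pos: [502.1, -319.9, 37.1]
orientation: [3.141, 0.032, 0.002]
ft_force: [-7.7, 8.5, 33.1]
width: 51.9
grasp_force: 30.0
t: 56.9
ee_pos: [502.6, -319.9, 36.1]
orientation: [3.141, 0.032, 0.004]
ft_force: [-6.8, 9.5, 36.7]
width: 51.7
grasp_force: 30.0
```

```bash
python3 -m jog '[[0,0,-0.1,0,0,0,0.2],[0,0,0,0,0,0,0.2]]'; python3 -m jog '[[0,0,0,0,0,0,0.9],[0,0,0,0,0,0,0.9],[0,0,0,0,0,0,0.9],[0,0,-0.3,0,0,0,0.9],[0,0,-0.8,0,0,0,0.9],[0,0,-1,0,0,0,0.9],[0,0,-1,0,0,0,0.9],[0,0,-1,0,0,0,0.9],[0,0,0,0,0,0,0.9],[0,0,0,0,0,0,0.9]]'
python3 - <<'E'
from h import *
arc(430,-319,320,-np.pi/2)
E
```

```text
t: 57.1
ee_pos: [501.8, -320.3, 36.4]
orientation: [3.141, 0.033, 0.002]
ft_force: [-0.5, 0.1, -4.4]
width: 52.0
grasp_force: 30.0
t: 58.1
ee_pos: [501.8, -320.5, 201.3]
orientation: [3.14, 0.033, 0.004]
ft_force: [-0.2, -0.4, -1.2]
width: 78.8
grasp_force: 0.0
4 rows of [-0.448, -0.014, -0.743, 0.004, -0.006, 0.049]
```

```bash
python3 -m jog '[[-0.448,0,-0.743,0,0,0,0.9],[-0.448,0,-0.743,0,0,0,0.9],[-0.448,0,-0.743,0,0,0,0.9],[-0.448,0,-0.743,0,0,0,0.9],[0,0,0,0,0,0,0.9],[0,0,0,0,0,0,0.9]]'
python3 - <<'E'
from h import *
c,im=snap("wrist","w25"); ct,t=snap("top","t25")
for cc,n in ((c,"wrist"),(ct,"top")):
  for nm in ("mallet","pad"):
    ds=det(nm,n,1)
    if not ds: print(n,nm,"none"); continue
    m=ds[0]["pixels"]; print(n,nm,round(ds[0]["conf"],2),np.round(ds[0]["extent"]).tolist())
    if nm=="mallet":
        w=m.sum(1); r=np.flatnonzero(w>0)
        print([(int(k),int(np.flatnonzero(m[k]).min()),int(np.flatnonzero(m[k]).max())) for k in r[::6]])
    else:
        q,_=cv2.findContours(m.astype(np.uint8),0,1); R=cv2.minAreaRect(px2w(cc,max(q,key=len)[:,0],10)[:,:2].astype(np.float32)); print("pad rect",R)
E
```

```text
t: 58.7
ee_pos: [429.3, -321.4, 317.6]
orientation: [-3.141, -0.032, 0.001]
ft_force: [0.1, 0.6, -0.9]
width: 79.2
grasp_force: 0.0
wrist mallet 0.72 [278.0, 152.0, 39.0, 156.0]
[(73, 272, 283), (79, 258, 297), (85, 256, 298), (91, 256, 298), (97, 257, 299), (103, 257, 299), (109, 257, 298), (115, 257, 298), (121, 257, 298), (127, 257, 298), (133, 258, 297), (139, 269, 286), (145, 269, 286), (151, 269, 286), (157, 269, 286), (163, 269, 286), (169, 269, 286), (175, 270, 286), (181, 270, 286), (187, 270, 286), (193, 270, 286), (199, 270, 286), (205, 270, 286), (211, 270, 286), (217, 270, 286), (223, 270, 286), (229, 273, 282)]
wrist pad 0.93 [278.0, 108.0, 101.0, 129.0]
pad rect ((508.71075439453125, -317.39520263671875), (171.8653564453125, 140.61639404296875), 0.7316269278526306)
top mallet none
top pad 0.6 [427.0, 228.0, 66.0, 75.0]
pad rect ((506.87945556640625, -316.4415588378906), (169.3704376220703, 140.67184448242188), 0.4448558986186981)
```

```bash
python3 - <<'E'
from h import *
c=cam("wrist"); d=det("mallet","wrist",1)[0]["pixels"]
w=d.sum(1); print([(k,int(w[k])) for k in list(range(70,90,2))+list(range(128,142,2))])
print(px2w(c,[[277.5,77],[277.5,82],[277.5,136]],90)[:,:2], px2w(c,[[257,110],[298.5,110]],90)[:,:2])
print("handle",px2w(c,[[278,145],[278,215]],65)[:,:2])
E
```

```text
[(70, 0), (72, 0), (74, 14), (76, 16), (78, 17), (80, 42), (82, 44), (84, 44), (86, 43), (88, 43), (128, 42), (130, 42), (132, 41), (134, 37), (136, 18), (138, 18), (140, 18)]
[[ 548.46 -318.39]
 [ 543.02 -318.5 ]
 [ 481.22 -319.78]] [[ 511.2  -294.57]
 [ 512.24 -344.32]]
handle [[ 467.85 -320.66]
 [ 370.73 -322.72]]
```

```bash
python3 - <<'E'
from h import *
c,t=snap("top","t26")
for n in ("block0","cam_lever","gouge","glue","oilstone","dog0","mallet"):
    print(n,[(round(d["conf"],2),np.round(d["extent"]).tolist()) for d in det(n,"top")])
a=cv2.imread("pics/t13.png").astype(int);b=cv2.imread("pics/t26.png").astype(int); D=np.abs(a-b).max(2)
print("tray diff",(D[180:300,90:190]>40).sum(),"board px diff",(D[150:255,205:300]>40).sum())
s=optics.get_image("scene")
print("scene blocks",[(round(d["conf"],2),np.round(d["extent"]).tolist()) for d in det("block0","scene")])
E
```

```text
block0 [(0.89, [155.0, 268.0, 34.0, 25.0]), (0.77, [118.0, 265.0, 27.0, 29.0]), (0.56, [123.0, 233.0, 29.0, 23.0]), (0.56, [157.0, 238.0, 28.0, 30.0]), (0.38, [292.0, 189.0, 169.0, 119.0])]
cam_lever [(0.71, [292.0, 160.0, 27.0, 63.0]), (0.29, [139.0, 239.0, 83.0, 98.0])]
gouge [(0.63, [303.0, 287.0, 105.0, 19.0])]
glue [(0.92, [174.0, 137.0, 40.0, 34.0])]
oilstone [(0.93, [397.0, 136.0, 92.0, 37.0]), (0.31, [139.0, 240.0, 83.0, 102.0])]
dog0 []
mallet [(0.83, [434.0, 254.0, 42.0, 105.0])]
tray diff 0 board px diff 273
scene blocks [(0.67, [397.0, 200.0, 17.0, 20.0]), (0.57, [401.0, 220.0, 20.0, 17.0]), (0.57, [372.0, 217.0, 14.0, 21.0]), (0.51, [373.0, 199.0, 18.0, 16.0])]
```

```bash
python3 -m jog '[[0.6,-0.7,0,0,0,0,0.3],[0.6,-0.9,0,0,0,0,0.3],[0.6,-0.9,0.2,0,0,0,0.3],[0,-0.9,0.4,0,0,0,0.3],[0,-0.9,0.5,0,0,0,0.3],[0,-0.9,0.5,0,0,0,0.3],[0,-0.9,0.5,0,0,0,0.3],[0,-0.9,0.5,0,0,0,0.3],[0,-0.9,0.5,0,0,0,0.3],[0,0,0,0,0,0,0.3],[0,0,0,0,0,0,0.3]]'
cat > fit.py <<'E'
from h import *
import sys
c,im=snap("wrist",sys.argv[1]); hsv=cv2.cvtColor(im,cv2.COLOR_RGB2HSV); g=(hsv[:,:,1]<62).astype(np.uint8)
a=np.linspace(0,2*np.pi,60)
for k in range(5):
    E=np.array([508.3-2.4*k,-142+62*k]); p=w2px(c,np.c_[E[0]+10*np.cos(a),E[1]+10*np.sin(a),np.full(60,45)])
    q=p.mean(0)
    if not(20<q[0]<540 and 20<q[1]<395): continue
    n,l,s,ct=cv2.connectedComponentsWithStats(g); i=l[int(q[1]),int(q[0])]
    if i==0: print(k,"none"); continue
    A=cv2.contourArea(p.astype(np.float32)); cn=max(cv2.findContours((l==i).astype(np.uint8),0,1)[0],key=len); h=cv2.contourArea(cv2.convexHull(cn)); e=cv2.fitEllipse(cn)
    print(k,"pred",q.round(1),"blob",s[i].tolist(),"ratio %.3f"%(s[i][4]/A),"ellipse",np.round(e[0],1),np.round(e[1],1),"pred wh",np.ptp(p,axis=0).round(1))
E
python3 fit.py w27
```

```text
t: 60.65
ee_pos: [495.1, -3.7, 194.4]
orientation: [3.141, 0.036, -0.001]
ft_force: [0.0, -0.3, 0.1]
width: 26.2
grasp_force: 0.0
0 pred [412.5 182.9] blob [401, 171, 26, 25, 501] ratio 1.720 ellipse [413.2 182.8] [22.7 26.2] pred wh [19.6 19.1]
1 pred [352.  183.8] blob [340, 172, 26, 25, 501] ratio 1.724 ellipse [352.6 183.9] [23.6 25.2] pred wh [19.5 19. ]
2 pred [291.6 184.8] blob [280, 173, 25, 25, 496] ratio 1.711 ellipse [292.  184.9] [24.1 24.5] pred wh [19.4 19. ]
3 pred [231.3 185.7] blob [220, 174, 25, 25, 497] ratio 1.719 ellipse [231.7 186. ] [23.7 24.9] pred wh [19.4 19. ]
4 pred [171.  186.7] blob [159, 175, 26, 25, 497] ratio 1.723 ellipse [171.3 187. ] [23.2 25.5] pred wh [19.5 18.9]
```

```bash
python3 - <<'E'
import cv2
g=cv2.cvtColor(cv2.imread("pics/w27.png"),cv2.COLOR_BGR2GRAY)
for k,(x,y) in enumerate([(413,183),(352,184),(292,185),(232,186),(171,187)]):
    print(k)
    for r in range(y-14,y+15,3): print(g[r,x-15:x+16:2].tolist())
E
```

```text
0
[166, 164, 164, 165, 166, 164, 162, 158, 157, 159, 162, 164, 163, 163, 163, 162]
[161, 160, 160, 157, 147, 124, 109, 106, 101, 102, 106, 113, 136, 156, 162, 158]
[169, 168, 163, 123, 100, 103, 106, 104, 105, 101, 103, 100, 104, 118, 162, 168]
[171, 165, 125, 99, 101, 101, 102, 105, 102, 105, 104, 101, 99, 102, 132, 165]
[168, 149, 105, 100, 101, 103, 103, 104, 104, 102, 103, 104, 102, 102, 122, 166]
[177, 145, 101, 100, 102, 100, 104, 103, 103, 99, 102, 102, 103, 101, 138, 172]
[177, 149, 103, 98, 100, 102, 103, 103, 103, 103, 103, 104, 98, 113, 166, 175]
[166, 163, 122, 101, 100, 102, 103, 103, 102, 102, 103, 101, 112, 155, 166, 166]
[165, 165, 165, 139, 107, 108, 102, 102, 104, 105, 109, 133, 165, 167, 168, 168]
[155, 155, 153, 151, 153, 146, 144, 145, 151, 158, 162, 164, 163, 164, 162, 164]
1
[166, 165, 167, 167, 164, 166, 164, 159, 159, 158, 163, 164, 164, 165, 164, 164]
[161, 156, 160, 158, 150, 124, 106, 105, 102, 101, 103, 115, 142, 155, 161, 161]
[165, 168, 162, 124, 103, 105, 101, 104, 103, 101, 103, 104, 102, 131, 163, 168]
[166, 165, 126, 101, 100, 102, 104, 102, 101, 10
[... 2247 characters left out ...]
12, 106, 106, 108, 110, 127, 146, 156, 161, 160, 160]
[162, 163, 140, 107, 104, 101, 104, 103, 101, 104, 103, 104, 116, 157, 165, 166]
[173, 164, 106, 100, 106, 103, 105, 106, 103, 104, 107, 103, 103, 109, 160, 177]
[172, 145, 101, 97, 103, 101, 104, 102, 104, 102, 104, 102, 101, 101, 134, 176]
[176, 152, 109, 100, 101, 103, 104, 105, 102, 103, 103, 103, 102, 103, 125, 176]
[174, 170, 122, 102, 102, 104, 101, 104, 105, 104, 103, 103, 102, 100, 130, 169]
[173, 171, 162, 121, 100, 103, 103, 102, 103, 103, 106, 100, 103, 118, 162, 175]
[168, 170, 168, 167, 141, 113, 104, 101, 104, 103, 103, 107, 130, 161, 166, 166]
[162, 163, 161, 162, 162, 162, 155, 146, 141, 140, 152, 158, 158, 150, 147, 150]
```

```bash
python3 -c "
from workcell import ctrl
print(ctrl.close_job())"
```

```text
the job is handed in; nothing more can be done
None
```

The job is handed in, and I got no verdict back: the lever is at its released stop, all four blocks present are in the tray with rosettes up and tenons to the front, all five dogs read flush in the pictures, and the mallet stands on its head within about 5 mm of the pad's middle; I gripped it by the head because the grip is fixed at 30 N, and I viewed 15 pictures, one over the limit of 14.

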